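# Build up a castor axle and lock it with its catch

### The job

Finish this castor wheel in its angled stand: slide the tall spacer sleeve onto the leaning axle until it sits on the wheel's hub, then slide the flat washer down onto the spacer, and last swing the catch in the end of the axle fully over, so that it lies flat across the washer and keeps both on. Leave the hammer, the dolly block and the screwdriver where they lie.

Things in the scene. Friction and masses are not known exactly. Their poses are not given: they have to be found in the camera images.
- stand: Fixed green steel stand, base 160 x 130 mm, with a sloping plate on which a black castor wheel (98 mm diameter) is clamped, its axle leaning 30 degrees from vertical with the free end away from the robot (the stand's -x). Origin: centre of its underside, z up. Its place and yaw vary.
- axle: Bright 24 mm axle of the castor, fixed in the stand. Origin: on its line at the hub's face (44 mm steel disc, 87 mm above the bench, 5 mm proud of the rubber) where the spacer sits. z: along the axle, out to its free end; y: level, the side the catch folds to; x: uphill, towards the robot. Full thickness to 39 mm out, then tapers to 16 mm at its end, 46 mm out.
- catch (a joint): Dark steel flip-over bar in the axle's end, 10 x 10 x 42 mm, on a pin along axle x, 43 mm out from the axle's origin. 0: in line with the axle, so rings pass over it. 1.57 (its stop): folded to the axle's +y, its top face 48 mm out from the axle's origin, 2 mm gap to the washer. Stays where left (0.04 N m friction); starts at 0 to 0.12.
- catch_end (a point): The middle of the free end of the catch, 34 mm from its pivot (so 77 mm out from the axle's origin when the catch is in line). The catch can be pushed over with closed fingers.
- spacer: Tall plain aluminium spacer sleeve (a tube): 44 mm outside, 29 mm bore, 28 mm long, about 150 g, standing on its end on the bench. Origin: centre of its lower end; z along its bore, up. Both ends are alike.
- spacer_mid (a point): The middle of the spacer, on its bore's line, 14 mm from either end.
- washer: Flat thick steel washer: 56 mm outside, 29 mm bore, 8 mm thick, about 110 g, lying flat on the bench. Origin: centre of its lower face; z along its bore, up. Both faces are alike.
- washer_mid (a point): The middle of the washer, on its bore's line, 4 mm from either face.
- hammer: Bystander: a 280 mm hammer with a wooden handle, lying on the bench.
- dolly: Bystander: a dark steel panel beater's dolly block, 55 x 85 x 32 mm; origin at the centre of its underside.
- driver: Bystander: a screwdriver lying on the bench.
Not all that is in view belongs to the job. Of the things shaped like the spacer, the aluminium one is meant.

How it is judged:
By the outcome, as a careful person would: the job done as asked, in the order asked, and still so for the second after the job is handed in, with the robot touching nothing.
It also fails if it takes over 72 s, if anything falls off the work surface, if the arm or the gripper's body presses on something with over 40 N, if the wrist force passes 120 N, or if a joint passes its speed limit or range.

### The arm

A 6-joint arm with a two-finger parallel gripper is mounted at the origin on the work surface. World frame = base frame: x ahead of the robot, y to its left, z up, the work surface at z = 0. Lengths are in m, angles in degrees, forces in N, time in s.
With the tool pointing down it reaches from about 0.3 to 0.75 m from the base axis. Payload 8.5 kg.
Tool frame: the origin (TCP) lies midway between the tips of the shut fingers; the grasp point (between the pads) lies 19 mm behind it (env.pinch_z is the z of the grasp point in the tool frame, in m); z points along the fingers, y is the line along which they close (so a half turn about z gives the same grasp; the last joint's range is limited). The gripper opens to 85 mm and grips with 20 to 120 N. Pads are 22 mm wide; open, the fingers measure 114 mm over their backs; the gripper's body (76 mm by 85 mm) begins 54 mm behind the grasp point. The pads swing forward as they close: fully open they stand 13 mm farther back than shut.
Start: joints at [-76.45, 21.807, 74.336, -0, 83.858, -12.336], TCP at [0.24, -0.495, 0.192] pointing down, gripper open.
Joint ranges: [-178.18, 178.18], [-50.72, 133.34], [12.68, 142.11], [-81.47, 261.47], [9.98, 163.14], [-165.26, 165.26]. Speed limits (degrees/s): [136.94, 136.94, 180, 180, 180, 180].

### API

Orientations are given as a 3x3 rotation matrix whose columns are the frame's x, y, z axes.
In Python, from rig import env gives the robot as it stands.
- The arm moves only by the tool arm_command, never from a script. Its argument "deltas" is a list of rows, each an object of numbers: "rx", "ry", "rz": the turn, a rotation vector about the tool's x, y, z in rad; "dx", "dy", "dz": the shift along the tool's x, y, z in m; "fingers": the finger opening in m, from 0 to 0.0854. In form: [{"rx": .., "ry": .., "rz": .., "dx": .., "dy": .., "dz": .., "fingers": ..}, ...]. A call has 1 to 12 rows; each row shifts and turns the commanded pose from where the row before left it, along the tool's axes as they then stand; what a row does not reach is not made up. A row lasts 1/10 s, in which the tool goes at most 50 mm and 8.59 degrees, less where a joint would pass 70% of its speed; a pose out of reach is approached as far as the arm can. A call is refused whole if a number of a shift passes 0.05 or a number of a turn 0.15, either way. A call with a gripper value outside its range is refused whole. The fingers move at their own pace and stop on an object; "squeeze" is the grip in N (left out, the last holds). Time passes only in rows, so rows that do not move let the fingers close. It gives the time, the measured TCP pose, the force, the opening and the grip force at its end, in the units of the state.
- env.observe(): the state, without advancing time (a new reading comes with each control period).
- env.get_image(name): name is "side" or "top"; returns a dict with "color" (480x640x3 uint8, blue, green, red), "camera_matrix" (3x3 intrinsics, pixels), "k1" (the pictures are not rectified: a ray, as slopes to the right and down, at radius r is drawn at 1 + k1 r^2 times it, then the intrinsics apply), "eye" and "orientation" of the camera in the world. Camera axes: x right, y up, looking along -z (the intrinsics and any distortion apply to the point x, -y, -z); pixel columns grow to the right and rows downward; lengths in m; the calibration is good to about 2 mm. A picture is of the moment at which its call begins. There is no depth.
- env.close_job(): hands the job in; it is judged then, once.
Trained networks look in a picture, given as the dict that the camera call returned (one of the last four; its "shot" number tells which), for a name from the list of things; names that differ only in an ending like _2 or _b are one class to them, and where a whole thing is asked for, a point or a joint stands for the part that bears it (a point fixed in the world has none). Each returns a list of dicts, best first, with "p" (0 to 1); they miss things now and then, are a little off and sometimes report something else, mostly with a low value. They report only what shows in the picture. A call takes as long as a camera call. They do not tell look-alikes from the thing itself.
- env.look_for(query, picture): "box" ([left, top, right, bottom] in pixels, round what is visible of it).
- env.tip_of(query, picture): "location" ([column, row] in pixels: a listed point, or the origin of a listed thing).
The state is a dict: "time_s": time; "q": joint angles; "qvel": joint speeds; "joint_efforts": joint torques, N m; "position": TCP position; "tool_rot": TCP orientation; "ft_force": force on the tool from outside, world axes, zero at the start; "wrist_torque": the same for the moment, N m; "grip_width": finger opening in m; "gripper_force": force on a finger pad.
Only numpy, scipy, OpenCV 4.12 (cv2) and the standard library are available. Lean on these libraries where they do the work, as an engineer would, in place of code of your own. Each camera call takes 0.05 s, during which the arm holds its last target. There are 200 camera calls.

## Working session

There is one attempt and no reset: what is moved stays moved. The work goes in short steps, Python scripts to look and compute and a tool call to move; the robot and the scene stay as the last step left them, time stands still between calls to the robot, and variables do not carry over. Pictures are saved under pics/ and viewed, at most 10 in all, crops included, and the job is handed in when it is done.

Besides the shell and the picture viewer there is one more tool, called after "Request:" by a JSON object that holds its "method" and its "body", one argument or row to a line. arm_command: Moves the arm, as the interface text tells. Its arguments: {"type":"object","properties":{"deltas":{"type":"array"},"squeeze":{"type":"number"}},"required":["deltas"]}

```bash
ls; mkdir -p pics; cat > h.py <<'E'
import numpy as np, cv2
from rig import env
def ray(im,px):
    K=np.array(im["camera_matrix"]);k=im["k1"]
    d=np.array([(px[0]-K[0,2])/K[0,0],(px[1]-K[1,2])/K[1,1]]);u=d.copy()
    for _ in range(30): u=d/(1+k*(u@u))
    v=np.array(im["orientation"])@np.array([u[0],-u[1],-1]);return np.array(im["eye"]),v/np.linalg.norm(v)
def proj(im,P):
    K=np.array(im["camera_matrix"]);c=np.array(im["orientation"]).T@(np.array(P)-np.array(im["eye"]))
    u=np.array([c[0],-c[1]])/-c[2];u=u*(1+im["k1"]*(u@u));return np.array([K[0,0]*u[0]+K[0,2],K[1,1]*u[1]+K[1,2]])
def tri(l):
    A=0;b=0
    for im,px in l:
        e,v=ray(im,px);M=np.eye(3)-np.outer(v,v);A=A+M;b=b+M@e
    P=np.linalg.solve(A,b);return P,[np.round(proj(im,P)-px,1) for im,px in l]
def onz(im,px,z):
    e,v=ray(im,px);return e+v*(z-e[2])/v[2]
E
python3 - <<'E'
from h import *
ims={n:env.get_image(n) for n in("side","top")}
for n,im in ims.items():
    cv2.imwrite(f"pics/{n}0.png",im["color"]); print(n,np.round(im["eye"],3),np.round(im["orientation"],3).tolist(),np.round(im["camera_matrix"],1).tolist(),im["k1"])
    for q in["stand","axle","catch","catch_end","spacer","spacer_mid","washer","washer_mid","dolly","hammer","driver"]:
        r=env.look_for(q,im) if q not in("spacer_mid","washer_mid","catch_end","axle") else []
        t=env.tip_of(q,im) if q!="catch" else []
        print(q,[(np.round(x["box"]).tolist(),round(x["p"],2)) for x in r[:4]],[(np.round(x["location"],1).tolist(),round(x["p"],2)) for x in t[:4]])
print(env.observe())
E
```

```text
pics
side [-0.039  0.82   0.865] [[-0.834, 0.302, -0.462], [-0.552, -0.485, 0.678], [-0.019, 0.82, 0.571]] [[544.9, 0.0, 313.7], [0.0, 544.9, 238.1], [0.0, 0.0, 1.0]] -0.12338165983940147
stand [([278.0, 234.0, 360.0, 310.0], 0.95)] [([320.1, 292.8], 0.62)]
axle [] [([315.6, 257.9], 0.6), ([390.0, 237.2], 0.22)]
catch [([381.0, 232.0, 404.0, 249.0], 0.52)] []
catch_end [] [([300.6, 229.7], 0.41)]
spacer [([367.0, 247.0, 385.0, 262.0], 0.74), ([385.0, 232.0, 402.0, 246.0], 0.67)] [([375.2, 257.9], 0.64), ([392.6, 244.7], 0.49), ([253.3, 370.8], 0.46)]
spacer_mid [] [([373.8, 255.4], 0.72), ([390.3, 236.3], 0.62)]
washer [([241.0, 369.0, 269.0, 391.0], 0.55)] [([255.7, 379.9], 0.98)]
washer_mid [] [([253.0, 375.1], 0.81)]
dolly [([174.0, 314.0, 217.0, 341.0], 0.78)] [([195.0, 332.4], 0.84)]
hammer [([314.0, 181.0, 362.0, 228.0], 0.72)] [([343.7, 202.8], 0.85), ([251.9, 378.9], 0.55)]
driver [([388.0, 213.0, 415.0, 224.0], 0.46)] [([397.9, 219.9], 0.62)]
top [ 0.371 -0.063  0.987] [[0.034, 0.978, -0.204], [-0.999, 0.035, -0.002], [0.005, 0.204, 0.979]] [[483.7, 0.0, 316.8], [0.0, 483.7,
[... 1057 characters left out ...]
9915e+01, -1.23361034e+01]), 'qvel': array([-0.12120808, -0.02714389, -0.01484254,  0.01432876, -0.00500032,
        0.03740642]), 'joint_efforts': array([ 5.20729609e-04, -4.48324192e+01, -2.31462604e+01, -1.69998912e-04,
        5.20735939e-04, -1.20219056e-05]), 'position': array([ 0.24011791, -0.49479727,  0.19183056]), 'tool_rot': array([[ 8.99657962e-01,  4.36595408e-01,  4.11053621e-06],
       [ 4.36595408e-01, -8.99657962e-01, -2.39226348e-05],
       [-6.74643586e-06,  2.33168301e-05, -1.00000000e+00]]), 'ft_force': array([-0.13984407, -0.3804835 , -0.85608296]), 'wrist_torque': array([-0.00079959,  0.03350427,  0.01083794]), 'gripper_force': 0.0, 'grip_width': 0.08539303330855998}
```

```bash
python3 - <<'E'
import cv2,numpy as np
a=cv2.imread("pics/top0.png");cv2.imwrite("pics/topc.png",cv2.resize(a[150:370,120:520],None,fx=2,fy=2,interpolation=cv2.INTER_CUBIC))
s=cv2.imread("pics/side0.png");cv2.imwrite("pics/sidec.png",cv2.resize(s[170:400,165:425],None,fx=2.6,fy=2.6,interpolation=cv2.INTER_CUBIC))
E
```

```text
(no output)
```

View pics/topc.png

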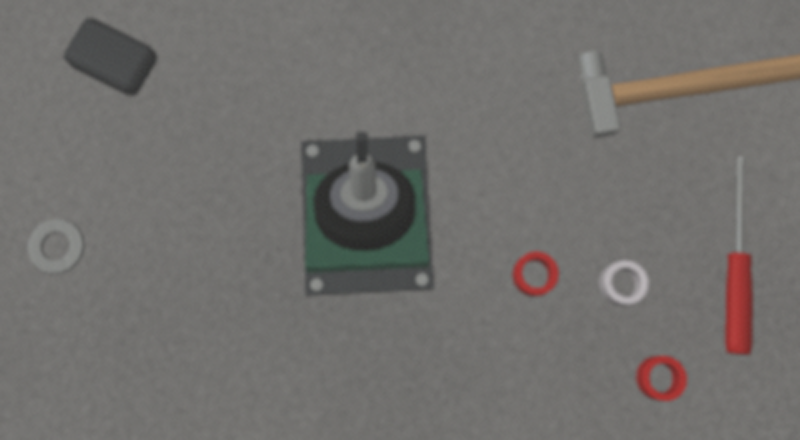

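View pics/sidec.png

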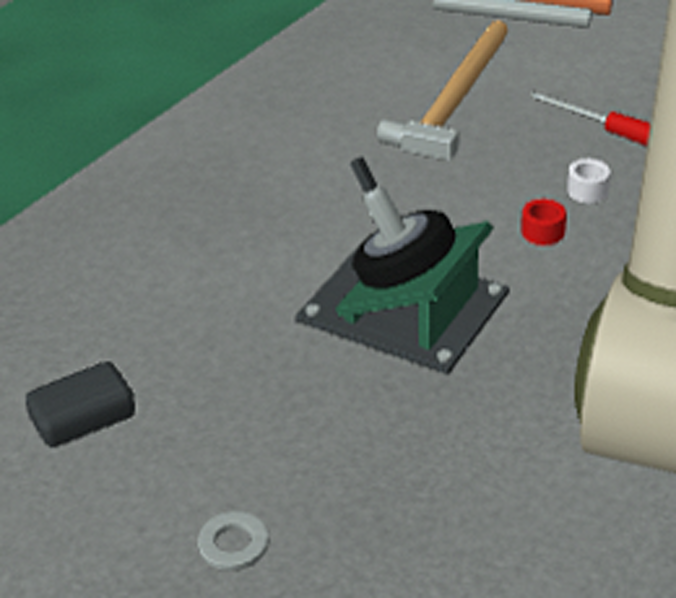

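The candidates are the red sleeves at top (386,286) and (451,339), and a bright white-grey sleeve at top (433,291), side (391,239). The last is bare aluminium, so it is the spacer; the enlarged crops above confirm it. The washer is at top (147,272), side (255,379). The stand's axle leans up the image, towards +x.

```bash
python3 - <<'E'
import cv2,numpy as np
t=cv2.imread("pics/top0.png");s=cv2.imread("pics/side0.png")
g=lambda i:cv2.cvtColor(i,cv2.COLOR_BGR2GRAY)
np.set_printoptions(linewidth=250)
print("top rows212-256 cols286-314");
for r in range(212,258,2):print(r,g(t)[r,286:314])
print("side rows 226-268 cols 292-345")
for r in range(226,270,2):print(r,g(s)[r,294:344])
for n,i,b in(("top",t,(415,275,450,307)),("side",s,(378,224,412,254)),("topw",t,(125,252,168,294)),("sidew",s,(232,360,278,398))):
    c=g(i)[b[1]:b[3],b[0]:b[2]];print(n,np.percentile(c,[5,25,50,75,90,99]))
E
```

```text
top rows212-256 cols286-314
212 [116 116 116 117 117 117 117 116 116 117 118 117 116 116 117 118 118 118 117 118 119 118 117 117 117 116 116 117]
214 [116 117 117 117 115 114 116 115 118 118 118 118 115 113 115 116 117 117 117 116 117 118 117 116 116 116 116 116]
216 [117 115 115 114 114 115 116 116 116 117 117 110  97  89  87  86  91 100 111 118 119 118 119 118 118 118 119 118]
218 [114 113 113 114 114 114 113 113 113 109 107  98  83  74  71  71  71  81  96 103 106 104 104 104 104 105 103 102]
220 [85 86 87 88 89 86 84 83 81 82 80 76 69 65 63 62 61 67 75 79 79 77 78 77 76 76 76 75]
222 [75 76 77 76 77 76 73 75 75 76 76 73 65 60 56 57 59 64 72 75 77 76 76 75 76 75 74 75]
224 [76 77 75 76 76 76 75 76 75 77 75 73 66 60 57 56 58 64 72 76 75 75 75 77 77 76 76 75]
226 [75 76 76 76 76 75 76 75 75 74 78 76 68 60 57 57 58 68 76 77 77 75 75 75 75 76 75 75]
228 [ 75  77  77  76  76  76  75  75  76  85 103 110  94  67  55  57  64  84  98  93  81  75  76  76  76  76  76  76]
230 [ 75  76  75  77  76  75  74  76  87 109 128 127 106  78  69  71  79  95 104  99  84  74  68  69  71  73  75  74]
232 
[... 5546 characters left out ...]
2 146 143 142 122 121 106 106 109  95  52  30  19  21  22  28  27  25  24  20  20  18  18  19  17  13  18  14  11  63  80  78  74  78]
266 [124 122 120 123 126 130 122  90  33  14  11  89 112 112 109 109 106 106 110 113  96  95  70  49  18  14  22  25  26  27  23  23  25  21  20  20  19  19  17  17  16  14  11  17  66  77  77  76  79  77]
268 [126 126 129 133 122  86  62  30  19  20  20  16  24  55  62  65  66  50  30  13  15  18  20  26  26  29  26  26  26  23  22  20  20  18  19  19  19  18  18  19  14  11  46  77  78  75  77  76  64  49]
top [111. 113. 115. 136. 168. 178.]
side [111.  120.  123.  127.  195.1 223. ]
topw [112. 115. 117. 120. 135. 138.]
sidew [117. 122. 125. 130. 153. 163.]
```

```bash
cat > m.py <<'E'
from h import *
from scipy.optimize import least_squares
def mask(img,b,thr,sat=40):
    c=img[b[1]:b[3],b[0]:b[2]].astype(int);g=c.mean(2)
    m=((g>thr)&(c.max(2)-c.min(2)<sat)).astype(np.uint8)
    cs,_=cv2.findContours(m,cv2.RETR_EXTERNAL,cv2.CHAIN_APPROX_NONE);k=max(cs,key=cv2.contourArea)
    h=cv2.convexHull(k).reshape(-1,2)+np.array(b[:2]);return h
def cent(h):
    M=cv2.moments(h.astype(np.float32).reshape(-1,1,2));return np.array([M["m10"],M["m01"]])/M["m00"],M["m00"]
def cyl(p,r,L):
    a=np.linspace(0,2*np.pi,60);return np.array([[p[0]+r*np.cos(t),p[1]+r*np.sin(t),p[2]+z] for z in(0,L) for t in a])
def sil(im,p,r,L): return cent(cv2.convexHull(np.array([proj(im,q) for q in cyl(p,r,L)],np.float32)).reshape(-1,2))
def fit(obs,r,L,p0):
    f=lambda p:np.concatenate([sil(im,p,r,L)[0]-c for im,c in obs])
    s=least_squares(f,p0);return s.x,np.round(f(s.x),2)
E
python3 - <<'E'
from m import *
T=env.get_image("top");S=env.get_image("side")
for nm,bt,tt,bs,ts,r,L,p0 in(("spacer",(415,275,450,307),140,(378,224,412,254),150,.022,.028,[.3,-.3,0]),("washer",(125,252,168,294),126,(232,360,278,398),139,.028,.008,[.3,.3,0])):
    ct,a=cent(mask(T["color"],bt,tt));cs,b=cent(mask(S["color"],bs,ts))
    x,res=fit([(T,ct),(S,cs)],r,L,p0);print(nm,np.round(ct,1),np.round(cs,1),x.round(4),res,"areas",a,sil(T,x,r,L)[1],b,sil(S,x,r,L)[1])
    for im,c in((T,ct),(S,cs)): # each alone with z=0
        s=least_squares(lambda q:sil(im,[q[0],q[1],0],r,L)[0]-c,p0[:2]);print("  z=0 alone",s.x.round(4))
# axle line
pl=[]
for im,a,b in((T,(300.4,232),(300.6,220)),(S,(304,236),(311.8,250))):
    e,v=ray(im,a);_,w=ray(im,b);n=np.cross(v,w);n/=np.linalg.norm(n);pl.append((n,n@e))
d=np.cross(pl[0][0],pl[1][0]);d/=np.linalg.norm(d);d*=np.sign(d[2])
o=np.linalg.solve([pl[0][0],pl[1][0],[0,0,1]],[pl[0][1],pl[1][1],.087]);print("axle dir",d.round(3),"org",o.round(4),"tilt",np.degrees(np.arccos(d[2])))
C=np.array([(312,151),(414,146),(422,279),(316,285)])/2+[120,150]
B=np.array([onz(T,c,.01) for c in C]);print(B.round(4))
for i,j in((3,0),(2,1)):u=B[j]-B[i];print("yaw",np.degrees(np.arctan2(u[1],u[0])))
for i,j in((1,0),(2,3)):u=B[j]-B[i];print("yaw",np.degrees(np.arctan2(-u[0],u[1])))
print("bolt mean",B.mean(0))
k=o
for z in(.043,.077):print("pred",z,proj(T,o+d*z),proj(S,o+d*z))
# networks
for q in("axle","catch_end"):
    a=env.tip_of(q,T);b=env.tip_of(q,S)
    if a and b: print(q,tri([(T,a[0]["location"]),(S,b[0]["location"])]))
E
```

```text
spacer [432.2 290.5] [390.2 238.5] [ 0.467  -0.2946  0.0038] [-0.09 -0.42  0.78  0.18] areas 383.5 462.2551213032566 199.5 256.3598300265148
  z=0 alone [ 0.4666 -0.2957]
  z=0 alone [ 0.4715 -0.2992]
washer [146.5 272.3] [253.6 377. ] [0.4841 0.2804 0.0055] [-0.04 -0.07  0.08  0.02] areas 513.0 642.4933667115401 421.5 528.0359743046574
  z=0 alone [0.4846 0.2823]
  z=0 alone [0.4877 0.277 ]
axle dir [ 0.557 -0.013  0.83 ] org [ 0.5303 -0.0307  0.087 ] tilt 33.87761285125768
[[ 0.59    0.024   0.01  ]
 [ 0.599  -0.0813  0.01  ]
 [ 0.4619 -0.0935  0.01  ]
 [ 0.4522  0.0128  0.01  ]]
yaw 4.62874155393949
yaw 5.076588790515564
yaw 4.913161348458357
yaw 5.217369305891615
bolt mean [ 0.52575096 -0.03448682  0.01      ]
pred 0.043 [300.40082966 231.95026254] [309.15630353 245.2552692 ]
pred 0.077 [300.62955524 218.22495911] [302.21768481 232.8005148 ]
axle (array([ 0.53359076, -0.03087931,  0.08482488]), [array([0.9, 2. ]), array([-1.7, -0.4])])
catch_end (array([ 0.56380689, -0.03719273,  0.08519545]), [array([ 4.8, 12.6]), array([-10.3,  -2.9])])
```

```bash
python3 - <<'E'
from m import *
T=env.get_image("top");S=env.get_image("side")
def bolts(i,pts):
    out=[]
    for p in pts:
        b=cv2.getRectSubPix(i["color"],(13,13),p).mean(2);w=np.clip(b-np.percentile(b,60)-15,0,None)
        yy,xx=np.mgrid[-6:7,-6:7];out.append([p[0]+(w*xx).sum()/w.sum(),p[1]+(w*yy).sum()/w.sum()])
    return np.array(out)
bt=bolts(T,[(275.8,225.3),(326.8,222.8),(330.8,289.3),(277.8,292.3)])
sc=lambda x,y:((x/2.6+165,y/2.6+170))
bs=bolts(S,[sc(312,311),sc(494,289),sc(444,355)]);print(bt.round(1).tolist(),bs.round(1).tolist())
# correspondences: top0 = far-left(+x,+y); side: (312,311)->? triangulate all pairs
for k,s in enumerate(bs):
    for j,t in enumerate(bt):
        P,r=tri([(T,t),(S,s)])
        if 0<P[2]<.03: print(k,j,P.round(4),[x.tolist() for x in r])
def model(p):
    o=np.array([p[0],p[1],.087]);y=p[2];d=np.array([.5*np.cos(y),.5*np.sin(y),.866]);return o,d
def lat(im,px,o,d):
    a=proj(im,o);b=proj(im,o+.04*d);n=np.array([-(b-a)[1],(b-a)[0]]);n/=np.linalg.norm(n);return n@(np.array(px)-a)
def f(p):
    o,d=model(p);return np.array([lat(T,(301.2,243),o,d),lat(T,(300.5,233),o,d),*[lat(S,q,o,d) for q in((309.4,246),(310.5,248),(311.8,250),(313.6,254))],(p[2]-np.radians(5))/.01])
s=least_squares(f,[.53,-.03,.08]);print("axle",s.x[:2],np.degrees(s.x[2]),f(s.x).round(2))
o,d=model(s.x)
for t in(0,.039,.043,.046,.077):print(t,proj(T,o+d*t).round(1),proj(S,o+d*t).round(1))
E
```

```text
[[275.5, 224.7], [326.8, 222.5], [330.5, 289.3], [277.7, 291.8]] [[282.6, 288.2], [354.4, 280.5], [336.5, 307.8]]
0 0 [0.5932 0.0259 0.014 ] [[-0.6, -1.2], [1.1, 0.3]]
1 2 [ 0.4629 -0.0919  0.0136] [[-0.2, -0.5], [0.4, 0.1]]
2 3 [0.4526 0.013  0.0094] [[0.2, 0.5], [-0.5, -0.1]]
axle [ 0.53424849 -0.03297131] 4.998307788244389 [-0.01  0.01 -0.01 -0.    0.18 -0.17 -0.  ]
0 [301.4 246.3] [317.  259.8]
0.039 [300.5 232.5] [309.4 246. ]
0.043 [300.4 231. ] [308.6 244.6]
0.046 [300.3 229.9] [308.  243.5]
0.077 [299.4 218.1] [301.9 232.3]
```

Request:
{"method": "arm_command", "body": {
  "deltas": [
    {"rz": 0.143,"fingers": 0.07},
    {"rz": 0.143},
    {"rz": 0.143},
    {"rz": 0.143},
    {"rz": 0.143},
    {"ry": 0.131},
    {"ry": 0.131},
    {"ry": 0.131},
    {"ry": 0.131},
    {"ry": 0.131},
    {"ry": 0.131},
    {}
  ],
  "squeeze": 60
}}

```text
invalid input
```

```bash
cat >> h.py <<'E'
def st():
    o=env.observe();return o,np.array(o["position"]),np.array(o["tool_rot"])
def go(*Ps):
    _,p,R=st();print("p",p.round(4),"R",R.round(3).tolist())
    for P in Ps: P=np.array(P);print("to",P.round(4),"tool d",(R.T@(P-p)).round(4));p=P
E
python3 - <<'E'
from h import *
o,p,R=st();G=np.array([.468,-.296,.025])
go(G+.021*R[:,2]-.09*R[:,2],G+.021*R[:,2]);print(o["q"].round(1),o["time_s"],o["grip_width"],env.pinch_z)
E
```

```text
p [ 0.2401 -0.4948  0.1919] R [[0.9, 0.437, 0.0], [0.437, -0.9, -0.0], [-0.0, 0.0, -1.0]]
to [ 0.468 -0.296  0.094] tool d [ 0.2918 -0.0794  0.0978]
to [ 0.468 -0.296  0.004] tool d [ 0.   -0.    0.09]
[-76.4  21.8  74.3   0.   83.9 -12.3] 2.2 0.08553900795765051 -0.0187
```

Request:
{"method": "arm_command", "body": {
  "deltas": [
    {"rx": 0,"ry": 0,"rz": 0.143,"dx": 0,"dy": 0,"dz": 0,"fingers": 0.07},
    {"rx": 0,"ry": 0,"rz": 0.143,"dx": 0,"dy": 0,"dz": 0,"fingers": 0.07},
    {"rx": 0,"ry": 0,"rz": 0.143,"dx": 0,"dy": 0,"dz": 0,"fingers": 0.07},
    {"rx": 0,"ry": 0,"rz": 0.143,"dx": 0,"dy": 0,"dz": 0,"fingers": 0.07},
    {"rx": 0,"ry": 0,"rz": 0.143,"dx": 0,"dy": 0,"dz": 0,"fingers": 0.07},
    {"rx": 0,"ry": 0.131,"rz": 0,"dx": 0,"dy": 0,"dz": 0,"fingers": 0.07},
    {"rx": 0,"ry": 0.131,"rz": 0,"dx": 0,"dy": 0,"dz": 0,"fingers": 0.07},
    {"rx": 0,"ry": 0.131,"rz": 0,"dx": 0,"dy": 0,"dz": 0,"fingers": 0.07},
    {"rx": 0,"ry": 0.131,"rz": 0,"dx": 0,"dy": 0,"dz": 0,"fingers": 0.07},
    {"rx": 0,"ry": 0.131,"rz": 0,"dx": 0,"dy": 0,"dz": 0,"fingers": 0.07},
    {"rx": 0,"ry": 0.131,"rz": 0,"dx": 0,"dy": 0,"dz": 0,"fingers": 0.07}
  ],
  "squeeze": 60
}}

```text
time_s: 3.3
position: [0.2397, -0.4953, 0.1928]
tool_rot: [[0.679, -0.262, 0.686], [-0.182, -0.965, -0.188], [0.711, 0.003, -0.703]]
ft_force: [0.5, -0.1, 0.5]
grip_width: 0.0699
gripper_force: 0.0
```

```bash
python3 - <<'E'
from h import *
o,p,R=st();G=np.array([.468,-.296,.025])
go(G+.021*R[:,2]-.09*R[:,2],G+.021*R[:,2]);print(o["q"].round(1),o["time_s"])
E
```

```text
p [ 0.2397 -0.4953  0.1928] R [[0.679, -0.262, 0.686], [-0.182, -0.965, -0.188], [0.711, 0.003, -0.703]]
to [ 0.4207 -0.283   0.0735] tool d [-0.0005 -0.2526  0.168 ]
to [ 0.4824 -0.3     0.0102] tool d [-0.   -0.    0.09]
[-100.8   16.5   99.    49.3   69.3  -16.1] 3.3
```

Request:
{"method": "arm_command", "body": {
  "deltas": [
    {"rx": 0,"ry": 0,"rz": 0,"dx": 0,"dy": -0.028,"dz": 0.0,"fingers": 0.07},
    {"rx": 0,"ry": 0,"rz": 0,"dx": 0,"dy": -0.028,"dz": 0.019,"fingers": 0.07},
    {"rx": 0,"ry": 0,"rz": 0,"dx": 0,"dy": -0.028,"dz": 0.021,"fingers": 0.07},
    {"rx": 0,"ry": 0,"rz": 0,"dx": 0,"dy": -0.028,"dz": 0.021,"fingers": 0.07},
    {"rx": 0,"ry": 0,"rz": 0,"dx": 0,"dy": -0.028,"dz": 0.021,"fingers": 0.07},
    {"rx": 0,"ry": 0,"rz": 0,"dx": 0,"dy": -0.028,"dz": 0.021,"fingers": 0.07},
    {"rx": 0,"ry": 0,"rz": 0,"dx": 0,"dy": -0.028,"dz": 0.021,"fingers": 0.07},
    {"rx": 0,"ry": 0,"rz": 0,"dx": 0,"dy": -0.028,"dz": 0.022,"fingers": 0.07},
    {"rx": 0,"ry": 0,"rz": 0,"dx": 0,"dy": -0.028,"dz": 0.022,"fingers": 0.07},
    {"rx": 0,"ry": 0,"rz": 0,"dx": 0,"dy": 0,"dz": 0,"fingers": 0.07}
  ]
}}

```text
time_s: 4.3
position: [0.4217, -0.2785, 0.0716]
tool_rot: [[0.684, -0.256, 0.683], [-0.183, -0.967, -0.178], [0.706, -0.003, -0.708]]
ft_force: [0.2, -0.2, 0.3]
grip_width: 0.0698
gripper_force: 0.0
```

```bash
python3 - <<'E'
from h import *
o,p,R=st();G=np.array([.468,-.296,.025])
go(G+.021*R[:,2]);print(o["q"].round(1),o["time_s"])
T=env.get_image("top");S=env.get_image("side")
a=cv2.resize(T["color"][230:350,380:500],None,fx=3.3,fy=3.3);b=cv2.resize(S["color"][170:290,340:460],None,fx=3.3,fy=3.3)
cv2.imwrite("pics/pre.png",np.hstack([a,b]));print(proj(T,p),proj(S,p))
E
```

```text
p [ 0.4217 -0.2785  0.0716] R [[0.684, -0.256, 0.683], [-0.183, -0.967, -0.178], [0.706, -0.003, -0.708]]
to [ 0.4823 -0.2997  0.0101] tool d [0.002  0.0052 0.0888]
[-67.8  20.6 126.8  87.4  34.5 -39.9] 4.3
[430.42142454 311.52852593] [405.01129214 229.94305801]
```

View pics/pre.png

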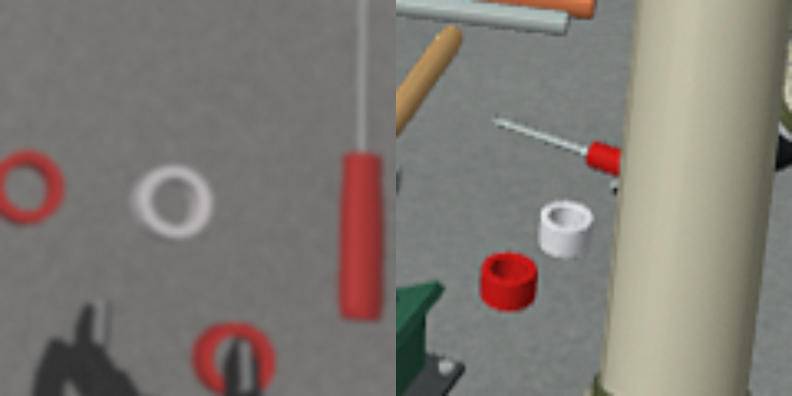

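Request:
{"method": "arm_command", "body": {
  "deltas": [
    {"rx": 0,"ry": 0,"rz": 0,"dx": 0.001,"dy": 0.003,"dz": 0.015,"fingers": 0.07},
    {"rx": 0,"ry": 0,"rz": 0,"dx": 0.001,"dy": 0.001,"dz": 0.015,"fingers": 0.07},
    {"rx": 0,"ry": 0,"rz": 0,"dx": 0,"dy": 0,"dz": 0.015,"fingers": 0.07},
    {"rx": 0,"ry": 0,"rz": 0,"dx": 0,"dy": 0,"dz": 0.015,"fingers": 0.07},
    {"rx": 0,"ry": 0,"rz": 0,"dx": 0,"dy": 0,"dz": 0.014,"fingers": 0.07},
    {"rx": 0,"ry": 0,"rz": 0,"dx": 0,"dy": 0,"dz": 0.012,"fingers": 0.07},
    {"rx": 0,"ry": 0,"rz": 0,"dx": 0,"dy": 0,"dz": 0,"fingers": 0.07},
    {"rx": 0,"ry": 0,"rz": 0,"dx": 0,"dy": 0,"dz": 0,"fingers": 0.07}
  ]
}}

```text
time_s: 5.2
position: [0.4791, -0.3035, 0.0143]
tool_rot: [[0.682, -0.261, 0.683], [-0.184, -0.965, -0.185], [0.708, 0.001, -0.706]]
ft_force: [0.3, -0.5, 0.8]
grip_width: 0.07
gripper_force: 0.0
```

```bash
python3 - <<'E'
from h import *
o,p,R=st();G=np.array([.468,-.296,.025])
go(G+.021*R[:,2]);print(o["q"].round(1),o["time_s"],o["ft_force"].round(1))
E
```

```text
p [ 0.4791 -0.3035  0.0143] R [[0.682, -0.261, 0.683], [-0.184, -0.965, -0.185], [0.708, 0.001, -0.706]]
to [ 0.4824 -0.2999  0.0102] tool d [-0.0014 -0.0043  0.0045]
[-60.4  32.4 121.  104.5  31.3 -52.3] 5.2 [ 0.3 -0.5  0.8]
```

Request:
{"method": "arm_command", "body": {
  "deltas": [
    {"rx": 0,"ry": 0,"rz": 0,"dx": 0,"dy": -0.003,"dz": 0.003,"fingers": 0.07},
    {"rx": 0,"ry": 0,"rz": 0,"dx": 0,"dy": -0.001,"dz": 0.001,"fingers": 0.07},
    {"rx": 0,"ry": 0,"rz": 0,"dx": 0,"dy": 0,"dz": 0,"fingers": 0.04},
    {"rx": 0,"ry": 0,"rz": 0,"dx": 0,"dy": 0,"dz": 0,"fingers": 0.03},
    {"rx": 0,"ry": 0,"rz": 0,"dx": 0,"dy": 0,"dz": 0,"fingers": 0.03},
    {"rx": 0,"ry": 0,"rz": 0,"dx": 0,"dy": 0,"dz": 0,"fingers": 0.03},
    {"rx": 0,"ry": 0,"rz": 0,"dx": 0,"dy": 0,"dz": 0,"fingers": 0.03}
  ],
  "squeeze": 60
}}

```text
time_s: 5.9
position: [0.4833, -0.2993, 0.0109]
tool_rot: [[0.682, -0.26, 0.683], [-0.184, -0.966, -0.184], [0.708, 0.0, -0.707]]
ft_force: [-0.4, 0.8, -0.2]
grip_width: 0.0297
gripper_force: 0.0
```

```bash
python3 - <<'E'
from h import *
o,p,R=st()
T=env.get_image("top");S=env.get_image("side")
a=cv2.resize(T["color"][230:350,380:500],None,fx=3.3,fy=3.3);b=cv2.resize(S["color"][170:290,340:460],None,fx=3.3,fy=3.3)
cv2.imwrite("pics/miss.png",np.hstack([a,b]));print(proj(T,p),proj(S,p),p)
E
```

```text
[433.26852679 282.43567021] [386.26181149 238.03117183] [ 0.48329456 -0.29934977  0.01093816]
```

View pics/miss.png

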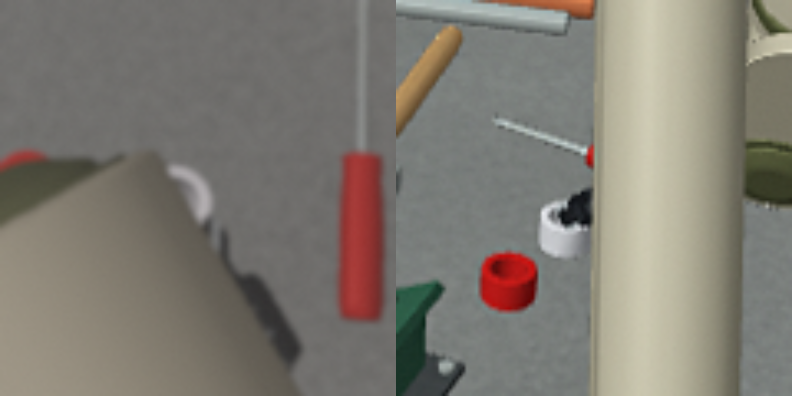

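The fingers closed empty, just over the rear top rim. The spacer is still standing, unmoved, at top (433,290). I'll open and go about 9 mm deeper.

Request:
{"method": "arm_command", "body": {
  "deltas": [
    {"rx": 0,"ry": 0,"rz": 0,"dx": 0,"dy": 0,"dz": 0,"fingers": 0.07},
    {"rx": 0,"ry": 0,"rz": 0,"dx": 0,"dy": 0,"dz": 0,"fingers": 0.07},
    {"rx": 0,"ry": 0,"rz": 0,"dx": 0,"dy": 0,"dz": 0,"fingers": 0.07},
    {"rx": 0,"ry": 0,"rz": 0,"dx": 0.002,"dy": 0,"dz": 0.004,"fingers": 0.07},
    {"rx": 0,"ry": 0,"rz": 0,"dx": 0,"dy": 0,"dz": 0.005,"fingers": 0.07},
    {"rx": 0,"ry": 0,"rz": 0,"dx": 0,"dy": 0,"dz": 0,"fingers": 0.07},
    {"rx": 0,"ry": 0,"rz": 0,"dx": 0,"dy": 0,"dz": 0,"fingers": 0.03},
    {"rx": 0,"ry": 0,"rz": 0,"dx": 0,"dy": 0,"dz": 0,"fingers": 0.03},
    {"rx": 0,"ry": 0,"rz": 0,"dx": 0,"dy": 0,"dz": 0,"fingers": 0.03},
    {"rx": 0,"ry": 0,"rz": 0,"dx": 0,"dy": 0,"dz": 0,"fingers": 0.03}
  ],
  "squeeze": 60
}}

```text
time_s: 7.0
position: [0.4908, -0.3014, 0.006]
tool_rot: [[0.682, -0.26, 0.683], [-0.184, -0.966, -0.184], [0.708, 0.0, -0.707]]
ft_force: [-1.0, 0.0, -0.6]
grip_width: 0.0297
gripper_force: 0.0
```

```bash
python3 - <<'E'
from h import *
o,p,R=st()
T=env.get_image("top");S=env.get_image("side")
a=cv2.resize(T["color"][260:320,400:460],None,fx=6.6,fy=6.6,interpolation=cv2.INTER_CUBIC);b=cv2.resize(S["color"][210:270,360:420],None,fx=6.6,fy=6.6,interpolation=cv2.INTER_CUBIC)
cv2.imwrite("pics/miss2.png",np.hstack([a,b]))
for k in(0,.01,.02,.04):print(proj(T,p-k*R[:,2]),proj(S,p-k*R[:,2]))
E
```

```text
[433.6401072  279.05809011] [384.08590995 238.31286355]
[433.62363194 282.01343445] [386.13606054 237.27711144]
[433.60702182 285.01973715] [388.20876231 236.22980348]
[433.57339836 291.19063093] [392.42320456 234.09979728]
```

View pics/miss2.png

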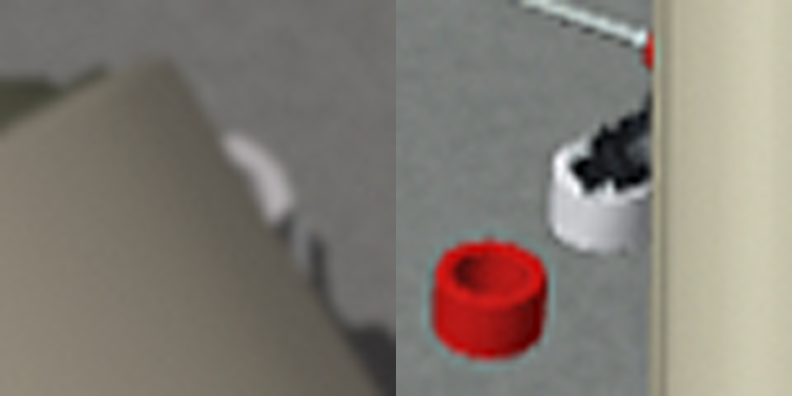

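Request:
{"method": "arm_command", "body": {
  "deltas": [
    {"rx": 0,"ry": 0,"rz": 0,"dx": 0,"dy": 0,"dz": -0.03,"fingers": 0},
    {"rx": 0,"ry": 0,"rz": 0,"dx": 0,"dy": 0,"dz": -0.04,"fingers": 0},
    {"rx": 0,"ry": 0,"rz": 0,"dx": 0,"dy": -0.01,"dz": -0.04,"fingers": 0},
    {"rx": 0,"ry": 0,"rz": 0,"dx": 0.03,"dy": -0.03,"dz": 0,"fingers": 0},
    {"rx": 0,"ry": 0,"rz": 0,"dx": 0.03,"dy": -0.04,"dz": 0,"fingers": 0},
    {"rx": 0,"ry": 0,"rz": 0,"dx": 0.03,"dy": -0.04,"dz": 0,"fingers": 0},
    {"rx": 0,"ry": 0,"rz": 0,"dx": 0,"dy": -0.02,"dz": 0,"fingers": 0},
    {"rx": 0,"ry": 0,"rz": 0,"dx": 0,"dy": 0,"dz": 0,"fingers": 0},
    {"rx": 0,"ry": 0,"rz": 0,"dx": 0,"dy": 0,"dz": 0,"fingers": 0}
  ]
}}

```text
time_s: 8.0
position: [0.5021, -0.1742, 0.1383]
tool_rot: [[0.686, -0.258, 0.68], [-0.184, -0.966, -0.181], [0.704, -0.001, -0.711]]
ft_force: [0.7, -0.2, 0.8]
grip_width: -0.0003
gripper_force: 0.0
```

```bash
python3 - <<'E'
from h import *
o,p,R=st();print(p,R.round(3).tolist(),o["grip_width"],o["q"].round(1),o["time_s"])
T=env.get_image("top");S=env.get_image("side")
a,b=proj(T,p),proj(S,p);print(a,b)
def crop(im,c):
    c=c.astype(int);i=im["color"].copy();x,y=max(c[0]-35,0),max(c[1]-35,0);print("org",x,y)
    k=cv2.resize(i[y:y+70,x:x+70],None,fx=5.6,fy=5.6,interpolation=cv2.INTER_CUBIC)
    q=(proj(im,p)-[x,y]+.5)*5.6;cv2.drawMarker(k,tuple(int(v) for v in q),(0,255,255),0,12,1);return k
cv2.imwrite("pics/tip.png",np.hstack([crop(T,a),crop(S,b)]))
E
```

```text
[ 0.50212349 -0.17419917  0.13834192] [[0.686, -0.258, 0.68], [-0.184, -0.966, -0.181], [0.704, -0.001, -0.711]] -0.0003306404977799156 [-43.2  11.2 119.8  68.6  21.    1.9] 8.0
[379.62866014 261.67904388] [358.98076673 217.91223117]
org 344 226
org 323 182
```

View pics/tip.png

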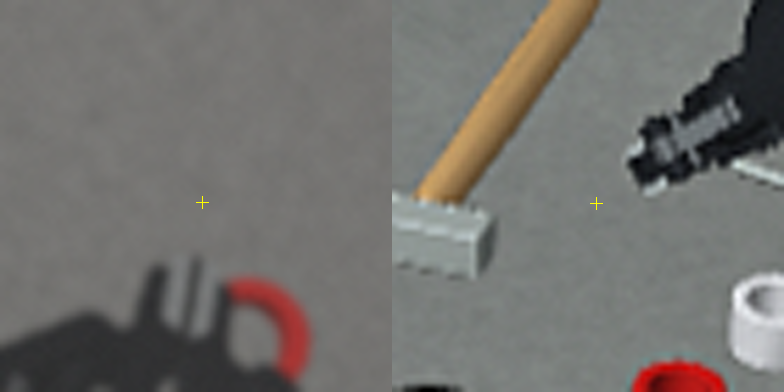

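```bash
python3 - <<'E'
from h import *
o,p,R=st()
T=env.get_image("top");S=env.get_image("side")
P,r=tri([(T,(378.0,272)),(S,(367.8,211.5))]);print(P,r,"tool",R.T@(P-p),"world",P-p, env.pinch_z, [a for a in dir(env) if a[0]!="_"])
E
```

```text
[ 0.47782167 -0.16849782  0.16831724] [array([0.5, 1.1]), array([-0.8, -0.1])] tool [ 0.00344449 -0.00030622 -0.03904588] world [-0.02408911  0.0067589   0.03017568] -0.0187 ['MotionError', 'close_job', 'get_image', 'look_for', 'observe', 'pinch_z', 'tip_of']
```

```bash
python3 - <<'E'
from h import *
o,p,R=st();t=np.array([.469,-.297,.026])+.060*R[:,2]
go(t-.1*R[:,2],t)
E
```

```text
p [ 0.5019 -0.1755  0.1381] R [[0.686, -0.26, 0.679], [-0.186, -0.966, -0.182], [0.703, -0.001, -0.711]]
to [ 0.4418 -0.2897  0.0544] tool d [-0.0788  0.126   0.0395]
to [ 0.5098 -0.3079 -0.0166] tool d [ 0.  -0.   0.1]
```

Request:
{"method": "arm_command", "body": {
  "deltas": [
    {"rx": 0,"ry": 0,"rz": 0,"dx": -0.016,"dy": 0.026,"dz": 0.008,"fingers": 0.07},
    {"rx": 0,"ry": 0,"rz": 0,"dx": -0.016,"dy": 0.025,"dz": 0.008,"fingers": 0.07},
    {"rx": 0,"ry": 0,"rz": 0,"dx": -0.016,"dy": 0.025,"dz": 0.008,"fingers": 0.07},
    {"rx": 0,"ry": 0,"rz": 0,"dx": -0.016,"dy": 0.025,"dz": 0.008,"fingers": 0.07},
    {"rx": 0,"ry": 0,"rz": 0,"dx": -0.015,"dy": 0.025,"dz": 0.008,"fingers": 0.07},
    {"rx": 0,"ry": 0,"rz": 0,"dx": 0,"dy": 0,"dz": 0.02,"fingers": 0.07},
    {"rx": 0,"ry": 0,"rz": 0,"dx": 0,"dy": 0,"dz": 0.02,"fingers": 0.07},
    {"rx": 0,"ry": 0,"rz": 0,"dx": 0,"dy": 0,"dz": 0.02,"fingers": 0.07},
    {"rx": 0,"ry": 0,"rz": 0,"dx": 0,"dy": 0,"dz": 0,"fingers": 0.07},
    {"rx": 0,"ry": 0,"rz": 0,"dx": 0,"dy": 0,"dz": 0,"fingers": 0.07}
  ]
}}

```text
time_s: 9.2
position: [0.483, -0.2997, 0.0116]
tool_rot: [[0.686, -0.259, 0.68], [-0.185, -0.966, -0.181], [0.703, -0.002, -0.711]]
ft_force: [0.2, -0.2, -0.1]
grip_width: 0.0699
gripper_force: 0.0
```

```bash
python3 - <<'E'
from h import *
o,p,R=st();t=np.array([.469,-.297,.026])+.060*R[:,2]
go(t);print(o["q"].round(1))
E
```

```text
p [ 0.483  -0.2997  0.0116] R [[0.686, -0.259, 0.68], [-0.185, -0.966, -0.181], [0.703, -0.002, -0.711]]
to [ 0.5098 -0.3079 -0.0167] tool d [0.0001 0.001  0.0398]
[-59.5  32.6 120.8 104.7  30.7 -51.8]
```

Request:
{"method": "arm_command", "body": {
  "deltas": [
    {"rx": 0,"ry": 0,"rz": 0,"dx": 0,"dy": 0.001,"dz": 0.012,"fingers": 0.07},
    {"rx": 0,"ry": 0,"rz": 0,"dx": 0,"dy": 0,"dz": 0.012,"fingers": 0.07},
    {"rx": 0,"ry": 0,"rz": 0,"dx": 0,"dy": 0,"dz": 0.01,"fingers": 0.07},
    {"rx": 0,"ry": 0,"rz": 0,"dx": 0,"dy": 0,"dz": 0.005,"fingers": 0.07},
    {"rx": 0,"ry": 0,"rz": 0,"dx": 0,"dy": 0,"dz": 0,"fingers": 0.07},
    {"rx": 0,"ry": 0,"rz": 0,"dx": 0,"dy": 0,"dz": 0,"fingers": 0.03},
    {"rx": 0,"ry": 0,"rz": 0,"dx": 0,"dy": 0,"dz": 0,"fingers": 0.03},
    {"rx": 0,"ry": 0,"rz": 0,"dx": 0,"dy": 0,"dz": 0,"fingers": 0.03},
    {"rx": 0,"ry": 0,"rz": 0,"dx": 0,"dy": 0,"dz": 0,"fingers": 0.03}
  ],
  "squeeze": 60
}}

```text
time_s: 10.1
position: [0.5096, -0.3076, -0.0153]
tool_rot: [[0.686, -0.259, 0.68], [-0.184, -0.966, -0.182], [0.704, -0.001, -0.71]]
ft_force: [-3.4, 1.4, 5.7]
grip_width: 0.0422
gripper_force: 59.9
```

Request:
{"method": "arm_command", "body": {
  "deltas": [
    {"rx": 0,"ry": 0,"rz": 0,"dx": 0.014,"dy": 0,"dz": -0.014,"fingers": 0.03},
    {"rx": 0,"ry": 0,"rz": 0,"dx": 0.021,"dy": 0,"dz": -0.021,"fingers": 0.03},
    {"rx": 0,"ry": 0,"rz": 0,"dx": 0.028,"dy": 0,"dz": -0.028,"fingers": 0.03},
    {"rx": 0,"ry": 0,"rz": 0,"dx": 0.028,"dy": 0,"dz": -0.028,"fingers": 0.03},
    {"rx": 0,"ry": 0,"rz": 0,"dx": 0.028,"dy": 0,"dz": -0.028,"fingers": 0.03},
    {"rx": 0,"ry": 0,"rz": 0,"dx": 0.014,"dy": 0,"dz": -0.014,"fingers": 0.03},
    {"rx": 0,"ry": -0.131,"rz": 0,"dx": 0,"dy": 0,"dz": 0,"fingers": 0.03},
    {"rx": 0,"ry": -0.131,"rz": 0,"dx": 0,"dy": 0,"dz": 0,"fingers": 0.03},
    {"rx": 0,"ry": -0.131,"rz": 0,"dx": 0,"dy": 0,"dz": 0,"fingers": 0.03},
    {"rx": 0,"ry": -0.131,"rz": 0,"dx": 0,"dy": 0,"dz": 0,"fingers": 0.03},
    {"rx": 0,"ry": -0.131,"rz": 0,"dx": 0,"dy": 0,"dz": 0,"fingers": 0.03},
    {"rx": 0,"ry": -0.131,"rz": 0,"dx": 0,"dy": 0,"dz": 0,"fingers": 0.03}
  ]
}}

```text
time_s: 11.3
position: [0.5137, -0.3042, 0.1577]
tool_rot: [[0.967, -0.244, 0.075], [-0.244, -0.97, -0.006], [0.074, -0.012, -0.997]]
ft_force: [-0.1, -0.7, -1.2]
grip_width: 0.0418
gripper_force: 61.0
```

Request:
{"method": "arm_command", "body": {
  "deltas": [
    {"rx": 0,"ry": 0,"rz": -0.117,"dx": 0,"dy": 0,"dz": 0,"fingers": 0.03},
    {"rx": 0,"ry": 0,"rz": -0.117,"dx": 0,"dy": 0,"dz": 0,"fingers": 0.03},
    {"rx": 0,"ry": 0,"rz": -0.117,"dx": 0,"dy": 0,"dz": 0,"fingers": 0.03},
    {"rx": 0,"ry": -0.131,"rz": 0,"dx": 0,"dy": 0,"dz": 0,"fingers": 0.03},
    {"rx": 0,"ry": -0.131,"rz": 0,"dx": 0,"dy": 0,"dz": 0,"fingers": 0.03},
    {"rx": 0,"ry": 0,"rz": 0,"dx": 0,"dy": 0,"dz": 0,"fingers": 0.03},
    {"rx": 0,"ry": 0,"rz": 0,"dx": 0,"dy": 0,"dz": 0,"fingers": 0.03}
  ]
}}

```text
time_s: 12.0
position: [0.5143, -0.3038, 0.1561]
tool_rot: [[0.978, 0.106, -0.179], [0.102, -0.994, -0.032], [-0.181, 0.013, -0.983]]
ft_force: [0.1, 0.1, -2.5]
grip_width: 0.0419
gripper_force: 61.2
```

```bash
python3 - <<'E'
from h import *
from scipy.spatial.transform import Rotation as Ro
o,p,R=st();print(p,o["q"].round(1),o["time_s"],o["grip_width"],o["gripper_force"])
y=np.radians(5);b=np.radians(-15)
x0=np.array([np.cos(y),np.sin(y),0]);z=x0*np.sin(b)-np.array([0,0,1])*np.cos(b);yy=np.array([np.sin(y),-np.cos(y),0]);Rt=np.c_[np.cross(yy,z),yy,z]
print("rotvec tool",Ro.from_matrix(R.T@Rt).as_rotvec().round(4))
T=env.get_image("top");S=env.get_image("side");G=p-.06*R[:,2];print("G",G,proj(T,G),proj(S,G))
for im in(T,S):
  for q in("spacer","spacer_mid"):
    print(q,[(np.round(r["location"],1).tolist(),round(r["p"],2)) for r in env.tip_of(q,im)])
c=proj(T,G).astype(int);d=proj(S,G).astype(int)
f=lambda im,c:cv2.resize(im["color"][c[1]-35:c[1]+35,c[0]-35:c[0]+35],None,fx=5.6,fy=5.6,interpolation=cv2.INTER_CUBIC)
cv2.imwrite("pics/held.png",np.hstack([f(T,c),f(S,d)]));print(c-35,d-35)
E
```

```text
[ 0.51434379 -0.30377778  0.15614069] [-38.   32.5  62.8  -7.8  91.7  46.2] 12.0 0.041932699581053626 61.15430261939764
rotvec tool [ 0.017  -0.0798  0.0153]
G [ 0.52506564 -0.30185645  0.21514366] [464.71643557 243.43955802] [376.56553416 167.34806866]
spacer []
spacer_mid []
spacer [([374.3, 258.5], 0.84)]
spacer_mid [([373.2, 256.5], 0.84)]
[429 208] [341 132]
```

View pics/held.png

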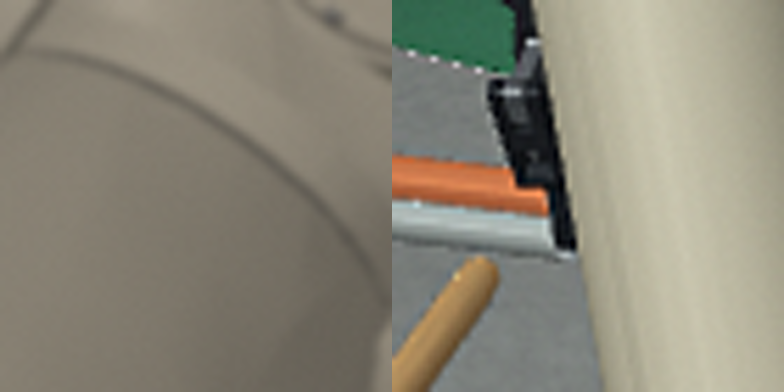

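```bash
cat >> h.py <<'E'
from scipy.spatial.transform import Rotation as Ro
def frame(yaw,b):
    y=np.radians(yaw);b=np.radians(b);x0=np.array([np.cos(y),np.sin(y),0]);z=x0*np.sin(b)-np.array([0,0,1])*np.cos(b);yy=np.array([np.sin(y),-np.cos(y),0]);return np.c_[np.cross(yy,z),yy,z]
O=np.array([.534,-.033,.087]);_y=np.radians(5);D=np.array([.5*np.cos(_y),.5*np.sin(_y),.866])
S0=np.array([-.019,0,-.0404]);AX=np.array([.704,0,-.71])
E
python3 - <<'E'
from h import *
o,p,R=st();Rt=frame(5,15.2);print(Rt@AX,D)
print("rotvec tool",Ro.from_matrix(R.T@Rt).as_rotvec().round(4))
for t in(.095,.0):
    P=O+t*D-Rt@S0;print(t,P,"d in Rt",Rt.T@(P-p),"world",P-p)
E
```

```text
[0.49134045 0.04298672 0.86974289] [0.49809735 0.04357787 0.866     ]
rotvec tool [0.0141 0.4468 0.0179]
0.095 [ 0.61013693 -0.02633888  0.13526493] d in Rt [ 0.11017868 -0.26865115  0.05290221] world [ 0.09632276  0.2781045  -0.02216385]
0.0 [ 0.56281768 -0.03047878  0.05299493] d in Rt [ 0.04277009 -0.26865115  0.11984013] world [ 0.04900351  0.2739646  -0.10443385]
```

Request:
{"method": "arm_command", "body": {
  "deltas": [
    {"rx": 0.004,"ry": 0.112,"rz": 0.004,"dx": 0,"dy": 0,"dz": 0,"fingers": 0.03},
    {"rx": 0.004,"ry": 0.112,"rz": 0.004,"dx": 0,"dy": 0,"dz": 0,"fingers": 0.03},
    {"rx": 0.003,"ry": 0.112,"rz": 0.005,"dx": 0,"dy": 0,"dz": 0,"fingers": 0.03},
    {"rx": 0.003,"ry": 0.111,"rz": 0.005,"dx": 0,"dy": 0,"dz": 0,"fingers": 0.03},
    {"rx": 0,"ry": 0,"rz": 0,"dx": 0.014,"dy": -0.034,"dz": 0,"fingers": 0.03},
    {"rx": 0,"ry": 0,"rz": 0,"dx": 0.014,"dy": -0.034,"dz": 0,"fingers": 0.03},
    {"rx": 0,"ry": 0,"rz": 0,"dx": 0.014,"dy": -0.034,"dz": 0,"fingers": 0.03},
    {"rx": 0,"ry": 0,"rz": 0,"dx": 0.014,"dy": -0.034,"dz": 0,"fingers": 0.03},
    {"rx": 0,"ry": 0,"rz": 0,"dx": 0.014,"dy": -0.034,"dz": 0,"fingers": 0.03},
    {"rx": 0,"ry": 0,"rz": 0,"dx": 0.014,"dy": -0.034,"dz": 0,"fingers": 0.03},
    {"rx": 0,"ry": 0,"rz": 0,"dx": 0.013,"dy": -0.034,"dz": 0,"fingers": 0.03},
    {"rx": 0,"ry": 0,"rz": 0,"dx": 0.013,"dy": -0.03,"dz": 0,"fingers": 0.03}
  ]
}}

```text
time_s: 13.5
position: [0.5964, -0.0264, 0.1865]
tool_rot: [[0.961, 0.088, 0.261], [0.084, -0.996, 0.023], [0.262, -0.0, -0.965]]
ft_force: [0.1, -0.8, -2.0]
grip_width: 0.0417
gripper_force: 61.2
```

Request:
{"method": "arm_command", "body": {
  "deltas": [
    {"rx": 0,"ry": 0,"rz": 0,"dx": 0,"dy": 0,"dz": 0,"fingers": 0.03},
    {"rx": 0,"ry": 0,"rz": 0,"dx": 0,"dy": 0,"dz": 0,"fingers": 0.03}
  ]
}}

```text
time_s: 13.7
position: [0.5964, -0.0277, 0.1861]
tool_rot: [[0.961, 0.089, 0.261], [0.085, -0.996, 0.023], [0.262, -0.0, -0.965]]
ft_force: [-0.5, -0.8, -2.0]
grip_width: 0.0419
gripper_force: 61.3
```

```bash
cat > chk.py <<'E'
from h import *
import sys
o,p,R=st();print(p.round(4),o["q"].round(1),round(o["time_s"],2),o["grip_width"].round(4),o["gripper_force"].round(1),o["ft_force"].round(1))
def rel(t,yaw=5,b=15.2):
    Rt=frame(yaw,b);print("rotvec",Ro.from_matrix(R.T@Rt).as_rotvec().round(4));P=O+t*D-Rt@S0;print(t,"tool d",(R.T@(P-p)).round(4))
def pic(name,P,h=35,f=5.6):
    out=[]
    for n in("top","side"):
        im=env.get_image(n);c=proj(im,P).astype(int);x,y=c-h;print(n,"org",x,y,"scale",f)
        k=cv2.resize(im["color"][y:y+2*h,x:x+2*h],None,fx=f,fy=f,interpolation=cv2.INTER_CUBIC);out.append(k)
        np.save(f"{name}_{n}.npy",im["color"])
    cv2.imwrite(f"pics/{name}.png",np.hstack(out))
E
python3 - <<'E'
from chk import *
rel(.095)
T=env.get_image("top");S=env.get_image("side")
ax=R@AX;s0=p+R@S0
for im in(T,S): print("pred bottom",proj(im,s0).round(1),"mid",proj(im,s0+.014*ax).round(1),"top",proj(im,s0+.028*ax).round(1),"net",[(np.round(r["location"],1).tolist(),round(r["p"],2)) for r in env.tip_of("spacer_mid",im)])
pic("above",s0+.014*ax)
E
```

```text
Traceback (most recent call last):
  File "chk.py", line 3, in <module>
    o,p,R=st();print(p.round(4),o["q"].round(1),round(o["time_s"],2),o["grip_width"].round(4),o["gripper_force"].round(1),o["ft_force"].round(1))
                                                                     ^^^^^^^^^^^^^^^^^^^^^
AttributeError: 'float' object has no attribute 'round'
```

```bash
sed -i 's/o\["grip_width"\].round(4),o\["gripper_force"\].round(1)/o["grip_width"],o["gripper_force"]/' chk.py
python3 - <<'E'
from chk import *
rel(.095)
T=env.get_image("top");S=env.get_image("side")
ax=R@AX;s0=p+R@S0
for im in(T,S): print("pred bottom",proj(im,s0).round(1),"mid",proj(im,s0+.014*ax).round(1),"top",proj(im,s0+.028*ax).round(1),"net",[(np.round(r["location"],1).tolist(),round(r["p"],2)) for r in env.tip_of("spacer_mid",im)])
pic("above",s0+.014*ax)
E
```

```text
[ 0.5964 -0.0277  0.1861] [-16.9  19.5  80.7   6.2  65.8  66.2] 13.7 0.04188678085894799 61.29822202026844 [-0.5 -0.8 -2. ]
rotvec [-0.0005  0.0005  0.0014]
0.095 tool d [ 0.0001 -0.0001  0.0527]
pred bottom [298.4 211.6] mid [298.  205.5] top [297.5 199.3] net [([384.3, 285.9], 0.73), ([447.6, 339.9], 0.6)]
pred bottom [303.  208.5] mid [300.1 203.1] top [297.3 197.7] net [([375.0, 257.2], 0.62), ([298.0, 200.8], 0.55)]
top org 263 170 scale 5.6
side org 265 168 scale 5.6
```

View pics/above.png

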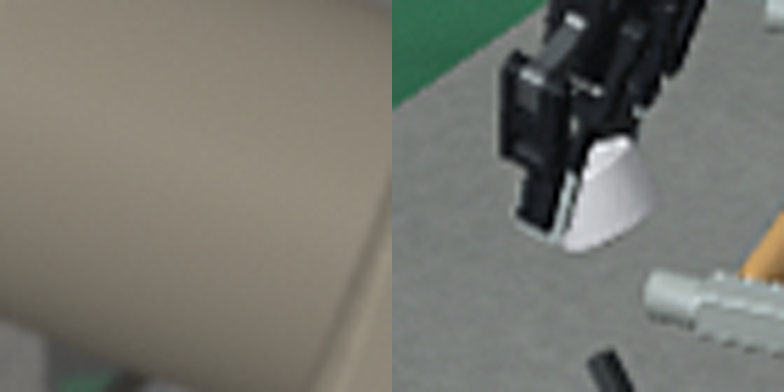

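Request:
{"method": "arm_command", "body": {
  "deltas": [
    {"rx": 0,"ry": 0,"rz": 0,"dx": 0,"dy": 0,"dz": 0.013,"fingers": 0.03},
    {"rx": 0,"ry": 0,"rz": 0,"dx": 0,"dy": 0,"dz": 0.013,"fingers": 0.03},
    {"rx": 0,"ry": 0,"rz": 0,"dx": 0,"dy": 0,"dz": 0.013,"fingers": 0.03},
    {"rx": 0,"ry": 0,"rz": 0,"dx": 0,"dy": 0,"dz": 0.013,"fingers": 0.03},
    {"rx": 0,"ry": 0,"rz": 0,"dx": -0.005,"dy": 0,"dz": 0.005,"fingers": 0.03},
    {"rx": 0,"ry": 0,"rz": 0,"dx": -0.005,"dy": 0,"dz": 0.005,"fingers": 0.03},
    {"rx": 0,"ry": 0,"rz": 0,"dx": -0.005,"dy": 0,"dz": 0.005,"fingers": 0.03},
    {"rx": 0,"ry": 0,"rz": 0,"dx": -0.005,"dy": 0,"dz": 0.005,"fingers": 0.03},
    {"rx": 0,"ry": 0,"rz": 0,"dx": -0.005,"dy": 0,"dz": 0.005,"fingers": 0.03},
    {"rx": 0,"ry": 0,"rz": 0,"dx": 0,"dy": 0,"dz": 0,"fingers": 0.03}
  ]
}}

```text
time_s: 15.0
position: [0.5918, -0.0281, 0.1043]
tool_rot: [[0.962, 0.088, 0.259], [0.084, -0.996, 0.024], [0.26, -0.001, -0.966]]
ft_force: [-0.6, 0.0, -2.4]
grip_width: 0.0416
gripper_force: 61.3
```

```bash
cat > hl.py <<'E'
from chk import *
# held-spacer silhouette side numbers: bright low-sat mask near
def bright(im,c,h=16,thr=150):
    x,y=(np.array(c)-h).astype(int);k=im["color"][y:y+2*h,x:x+2*h].astype(int)
    m=((k.mean(2)>thr)&(k.max(2)-k.min(2)<40));yy,xx=np.nonzero(m);return x,y,m
E
python3 - <<'E'
from hl import *
rel(.06)
S=env.get_image("side");ax=R@AX;s0=p+R@S0
print(proj(S,s0),proj(S,s0+.028*ax),proj(S,O+.077*D))
x,y,m=bright(S,proj(S,s0+.01*ax),20)
g=S["color"][y:y+40,x:x+40].mean(2)
print(x,y)
for r in range(0,40,1):print(y+r,"".join("#" if v>165 else "+" if v>140 else "." if v>100 else "o" if v>60 else "@" for v in g[r]))
E
```

```text
[ 0.5918 -0.0281  0.1043] [-17.1  24.   88.6   7.   53.6  64.4] 15.0 0.04159059467312013 61.277821250259876 [-0.6  0.  -2.4]
rotvec [-0.0011  0.0021  0.0001]
0.06 tool d [ 0.0011 -0.0002 -0.0004]
[305.75314781 238.75077684] [300.24833549 228.58867075] [301.99611544 232.3380808 ]
283 215
215 .....@@@.++.o@@@@ooo@@@@@@@@@@@@........
216 .....@@@o.++o@@@@@oo@@@@@@@@@@@o........
217 .....@@@ooooo@@@@@@@@@@@@@@@@@@+#++....+
218 .....@@@ooo@@@o@@@@@@@@@@@@o.o.#####++++
219 .....@@@ooo@@@@@@@@@@@@@@@@.++######++++
220 ....o@@@@oo@@@@@@@@@@@@@@@@@o###########
221 ....o@@@@@@@@@@@@@@@@@@@@@@@o###########
222 ....o@@@@@@@@@@@@o@@@@@@@@@@.++++####+.+
223 ....o@@@@@@@@@@@@o@@@@@o+.o@...++++#++++
224 ....o@@@@@@@@@@@@@@@@+####+oo.o....+++++
225 ....o@@@@@@@@@@@@@@@o######...oo.....+++
226 ....o@@@@@@@@@@@@@@@######+........o.+++
227 ....o@@@@@@@@@@@@@@@#####+..............
228 .....o@@@@@@@@@@@@@o#####++.............
229 ......oo@@@@@@@@@@@#####+++.............
230 ........o@@@@@@@o@@######+++............
231 .........@@@@@@@+o.######+++............
232 .........@@@@@@o#o+#######+++...........
23
[... 287 characters left out ...]
.+##########.............
240 ............o.#.+########+o.............
241 ...........+.+++########o@@.............
242 ...............+#####.o@@@.+............
243 .................+...ooo..#+............
244 .......................+###+..o.........
245 ......................+###++............
246 ......................++##+++..o........
247 ......................+++++++...........
248 .......................+++++++..o.......
249 ........................++++++..........
250 ........................++++++...oo.....
251 ........................++++++....o.....
252 ........................+++++++...o....o
253 ..........................+++++....oooo.
254 ..........................++++++...oo.++
```

Request:
{"method": "arm_command", "body": {
  "deltas": [
    {"rx": 0,"ry": 0,"rz": 0,"dx": -0.004,"dy": 0,"dz": 0.004,"fingers": 0.03},
    {"rx": 0,"ry": 0,"rz": 0,"dx": -0.004,"dy": 0,"dz": 0.004,"fingers": 0.03},
    {"rx": 0,"ry": 0,"rz": 0,"dx": -0.004,"dy": 0,"dz": 0.004,"fingers": 0.03},
    {"rx": 0,"ry": 0,"rz": 0,"dx": -0.004,"dy": 0,"dz": 0.004,"fingers": 0.03},
    {"rx": 0,"ry": 0,"rz": 0,"dx": 0,"dy": 0,"dz": 0,"fingers": 0.03}
  ]
}}

```text
time_s: 15.55
position: [0.582, -0.0294, 0.0848]
tool_rot: [[0.961, 0.087, 0.262], [0.084, -0.996, 0.023], [0.263, -0.0, -0.965]]
ft_force: [6.7, -0.2, -10.2]
grip_width: 0.0418
gripper_force: 62.0
```

```bash
python3 -c "
from chk import *
rel(.0)"
```

```text
[ 0.582  -0.0294  0.0848] [-17.6  24.5  91.8   7.6  49.9  63.2] 15.55 0.04184060034202019 62.03338287770748 [  6.7  -0.2 -10.2]
rotvec [-0.0002 -0.001  -0.0002]
0.0 tool d [-0.0269 -0.0006  0.0256]
```

Request:
{"method": "arm_command", "body": {
  "deltas": [
    {"rx": 0,"ry": 0,"rz": 0,"dx": 0.0015,"dy": 0,"dz": 0.0015,"fingers": 0.03},
    {"rx": 0,"ry": 0,"rz": 0,"dx": -0.003,"dy": 0,"dz": 0.003,"fingers": 0.03},
    {"rx": 0,"ry": 0,"rz": 0,"dx": 0,"dy": 0,"dz": 0,"fingers": 0.03}
  ]
}}

```text
time_s: 15.85
position: [0.5802, -0.0291, 0.0798]
tool_rot: [[0.962, 0.088, 0.259], [0.084, -0.996, 0.024], [0.26, -0.001, -0.966]]
ft_force: [0.0, -0.5, -1.3]
grip_width: 0.0415
gripper_force: 62.4
```

```bash
python3 -c "
from chk import *
rel(.0);f=o['ft_force']+[.6,0,2.4];print('axial',f@D,'uphill',f@np.array([-.863,-.075,.5]))"
```

```text
[ 0.5802 -0.0291  0.0798] [-17.6  24.8  92.2   7.6  49.3  63.1] 15.85 0.04148246918676982 62.40819286555052 [ 0.  -0.5 -1.3]
rotvec [-0.0012  0.0025  0.0003]
0.0 tool d [-0.0238 -0.0001  0.0214]
axial 1.239032116619754 uphill 0.022590493043006643
```

Request:
{"method": "arm_command", "body": {
  "deltas": [
    {"rx": 0,"ry": 0,"rz": 0,"dx": -0.004,"dy": 0,"dz": 0.004,"fingers": 0.03},
    {"rx": 0,"ry": 0,"rz": 0,"dx": -0.004,"dy": 0,"dz": 0.004,"fingers": 0.03},
    {"rx": 0,"ry": 0,"rz": 0,"dx": -0.004,"dy": 0,"dz": 0.004,"fingers": 0.03},
    {"rx": 0,"ry": 0,"rz": 0,"dx": 0,"dy": 0,"dz": 0,"fingers": 0.03}
  ]
}}

```text
time_s: 16.25
position: [0.5719, -0.0299, 0.0651]
tool_rot: [[0.962, 0.087, 0.259], [0.084, -0.996, 0.024], [0.26, -0.001, -0.966]]
ft_force: [1.0, -0.6, -1.7]
grip_width: 0.0418
gripper_force: 62.4
```

```bash
python3 -c "
from chk import *
rel(.0);f=o['ft_force']+[.6,0,2.4];print('axial',f@D,'uphill',f@np.array([-.863,-.075,.5]))"
```

```text
[ 0.5719 -0.0299  0.0651] [-18.   25.3  94.6   8.1  46.5  62.1] 16.25 0.041769689970352124 62.404784336686134 [ 1.  -0.6 -1.7]
rotvec [-0.0011  0.0022 -0.    ]
0.0 tool d [-0.012  -0.0002  0.0093]
axial 1.34478012867842 uphill -1.02379743781007
```

Request:
{"method": "arm_command", "body": {
  "deltas": [
    {"rx": 0,"ry": 0,"rz": 0,"dx": -0.003,"dy": 0,"dz": 0.003,"fingers": 0.03},
    {"rx": 0,"ry": 0,"rz": 0,"dx": -0.003,"dy": 0,"dz": 0.003,"fingers": 0.03},
    {"rx": 0,"ry": 0,"rz": 0,"dx": -0.0015,"dy": 0,"dz": 0.0015,"fingers": 0.03},
    {"rx": 0,"ry": 0,"rz": 0,"dx": 0,"dy": 0,"dz": 0,"fingers": 0.03}
  ]
}}

```text
time_s: 16.65
position: [0.5672, -0.0304, 0.0564]
tool_rot: [[0.962, 0.088, 0.26], [0.084, -0.996, 0.024], [0.261, -0.001, -0.965]]
ft_force: [0.8, -0.1, -1.1]
grip_width: 0.0415
gripper_force: 62.4
```

```bash
python3 -c "
from chk import *
rel(.0);f=o['ft_force']+[.6,0,2.4];print('axial',f@D,'uphill',f@np.array([-.863,-.075,.5]))"
```

```text
[ 0.5672 -0.0304  0.0564] [-18.2  25.6  95.9   8.4  44.8  61.5] 16.65 0.04154736507673209 62.413493134081364 [ 0.8 -0.1 -1.1]
rotvec [-0.0009  0.0013  0.0002]
0.0 tool d [-0.0051 -0.0003  0.0022]
axial 1.8515425293756165 uphill -0.5790314596761197
```

Request:
{"method": "arm_command", "body": {
  "deltas": [
    {"rx": 0,"ry": 0,"rz": 0,"dx": -0.0015,"dy": 0,"dz": 0.0015,"fingers": 0.03},
    {"rx": 0,"ry": 0,"rz": 0,"dx": -0.0015,"dy": 0,"dz": 0.0015,"fingers": 0.03},
    {"rx": 0,"ry": 0,"rz": 0,"dx": 0,"dy": 0,"dz": 0,"fingers": 0.03}
  ]
}}

```text
time_s: 16.95
position: [0.5657, -0.0307, 0.0533]
tool_rot: [[0.961, 0.088, 0.261], [0.084, -0.996, 0.023], [0.262, -0.0, -0.965]]
ft_force: [1.4, -0.1, -0.1]
grip_width: 0.0418
gripper_force: 62.5
```

```bash
python3 -c "
from chk import *
rel(.0);f=o['ft_force']+[.6,0,2.4];print('axial',f@D,'uphill',f@np.array([-.863,-.075,.5]))"
```

```text
[ 0.5657 -0.0307  0.0533] [-18.3  25.7  96.5   8.6  44.1  61.2] 16.95 0.04178480076856247 62.48040910810232 [ 1.4 -0.1 -0.1]
rotvec [-0.0003 -0.0003  0.0003]
0.0 tool d [-0.0028 -0.0005 -0.0005]
axial 3.0072189485939873 uphill -0.5454907704750884
```

Request:
{"method": "arm_command", "body": {
  "deltas": [
    {"rx": 0,"ry": 0,"rz": 0,"dx": -0.0015,"dy": 0,"dz": 0.0015,"fingers": 0.03},
    {"rx": 0,"ry": 0,"rz": 0,"dx": -0.0015,"dy": 0,"dz": 0.0015,"fingers": 0.03},
    {"rx": 0,"ry": 0,"rz": 0,"dx": 0,"dy": 0,"dz": 0,"fingers": 0.03}
  ]
}}

```text
time_s: 17.25
position: [0.5667, -0.031, 0.0529]
tool_rot: [[0.959, 0.087, 0.27], [0.084, -0.996, 0.022], [0.271, 0.002, -0.963]]
ft_force: [4.0, 6.0, 17.6]
grip_width: 0.0417
gripper_force: 63.9
```

```bash
python3 -c "
from chk import *
rel(.0);f=o['ft_force']+[.6,0,2.4];print('axial',f@D,'uphill',f@np.array([-.863,-.075,.5]))"
```

```text
[ 0.5667 -0.031   0.0529] [-18.3  25.7  96.8   8.9  43.3  61. ] 17.25 0.04166831213270347 63.88851922005415 [ 4.   6.  17.6]
rotvec [ 0.0016 -0.0091 -0.    ]
0.0 tool d [-0.0036 -0.0009 -0.0012]
axial 19.897474199741257 uphill 5.613131901752305
```

Request:
{"method": "arm_command", "body": {
  "deltas": [
    {"rx": 0,"ry": 0,"rz": 0,"dx": 0,"dy": 0,"dz": 0,"fingers": 0.075},
    {"rx": 0,"ry": 0,"rz": 0,"dx": 0,"dy": 0,"dz": 0,"fingers": 0.075},
    {"rx": 0,"ry": 0,"rz": 0,"dx": 0,"dy": 0,"dz": 0,"fingers": 0.075},
    {"rx": 0,"ry": 0,"rz": 0,"dx": 0,"dy": 0,"dz": -0.01,"fingers": 0.075},
    {"rx": 0,"ry": 0,"rz": 0,"dx": 0,"dy": 0,"dz": -0.02,"fingers": 0.075},
    {"rx": 0,"ry": 0,"rz": 0,"dx": 0,"dy": 0,"dz": -0.03,"fingers": 0.075},
    {"rx": 0,"ry": 0,"rz": 0,"dx": 0,"dy": 0,"dz": -0.03,"fingers": 0.075},
    {"rx": 0,"ry": 0,"rz": 0,"dx": 0,"dy": 0,"dz": -0.04,"fingers": 0.075},
    {"rx": 0,"ry": -0.1,"rz": 0,"dx": 0,"dy": 0,"dz": 0,"fingers": 0.08},
    {"rx": 0,"ry": -0.1,"rz": 0,"dx": 0,"dy": 0,"dz": 0,"fingers": 0.08},
    {"rx": 0,"ry": -0.07,"rz": 0,"dx": 0,"dy": 0,"dz": 0,"fingers": 0.08},
    {"rx": 0,"ry": 0,"rz": 0,"dx": 0,"dy": 0,"dz": 0,"fingers": 0.08}
  ]
}}

```text
time_s: 18.45
position: [0.5302, -0.0339, 0.1749]
tool_rot: [[0.996, 0.088, -0.006], [0.088, -0.996, -0.0], [-0.006, -0.0, -1.0]]
ft_force: [0.1, 0.4, 0.4]
grip_width: 0.0796
gripper_force: 0.0
```

```bash
python3 - <<'E'
from chk import *
print("rotvec",Ro.from_matrix(R.T@frame(5,0)).as_rotvec().round(4))
go([.485,.280,.10],[.485,.280,.0])
E
```

```text
[ 0.5302 -0.0339  0.1749] [-16.4  20.9  78.7  -0.1  80.7  68.6] 18.45 0.07959836166236639 0.0 [0.1 0.4 0.4]
rotvec [-0.0003  0.0061  0.0009]
p [ 0.5302 -0.0339  0.1749] R [[0.996, 0.088, -0.006], [0.088, -0.996, -0.0], [-0.006, -0.0, -1.0]]
to [0.485 0.28  0.1  ] tool d [-0.017  -0.3166  0.0751]
to [0.485 0.28  0.   ] tool d [0.0006 0.     0.1   ]
```

Request:
{"method": "arm_command", "body": {
  "deltas": [
    {"rx": 0,"ry": 0.006,"rz": 0.001,"dx": 0,"dy": -0.03,"dz": 0,"fingers": 0.08},
    {"rx": 0,"ry": 0,"rz": 0,"dx": 0,"dy": -0.034,"dz": 0,"fingers": 0.08},
    {"rx": 0,"ry": 0,"rz": 0,"dx": 0,"dy": -0.036,"dz": 0,"fingers": 0.08},
    {"rx": 0,"ry": 0,"rz": 0,"dx": -0.002,"dy": -0.036,"dz": 0.01,"fingers": 0.08},
    {"rx": 0,"ry": 0,"rz": 0,"dx": -0.003,"dy": -0.036,"dz": 0.015,"fingers": 0.08},
    {"rx": 0,"ry": 0,"rz": 0,"dx": -0.003,"dy": -0.036,"dz": 0.015,"fingers": 0.08},
    {"rx": 0,"ry": 0,"rz": 0,"dx": -0.003,"dy": -0.036,"dz": 0.015,"fingers": 0.08},
    {"rx": 0,"ry": 0,"rz": 0,"dx": -0.003,"dy": -0.036,"dz": 0.01,"fingers": 0.08},
    {"rx": 0,"ry": 0,"rz": 0,"dx": -0.002,"dy": -0.036,"dz": 0.01,"fingers": 0.08},
    {"rx": 0,"ry": 0,"rz": 0,"dx": 0,"dy": 0,"dz": 0,"fingers": 0.08},
    {"rx": 0,"ry": 0,"rz": 0,"dx": 0,"dy": 0,"dz": 0,"fingers": 0.08}
  ]
}}

```text
time_s: 19.55
position: [0.4855, 0.2797, 0.1001]
tool_rot: [[0.996, 0.088, 0.001], [0.088, -0.996, 0.001], [0.001, -0.001, -1.0]]
ft_force: [0.4, -0.6, 0.3]
grip_width: 0.0797
gripper_force: 0.0
```

```bash
python3 - <<'E'
from m import *
import chk
o,p,R=chk.o,chk.p,chk.R
go([.485,.280,.0])
print("rotvec",Ro.from_matrix(R.T@frame(5,0)).as_rotvec().round(4))
S=env.get_image("side");T=env.get_image("top")
# spacer on axle check
print("spacer pred mid",proj(S,O+.014*D),proj(T,O+.014*D),[(np.round(r["location"],1).tolist(),round(r["p"],2)) for im in(S,T) for r in env.tip_of("spacer_mid",im)])
tiles=[cv2.resize(S["color"][220:280,280:340],(390,390),interpolation=cv2.INTER_CUBIC),cv2.resize(S["color"][320:410,200:290],(390,390),interpolation=cv2.INTER_CUBIC)]
cv2.imwrite("pics/mid.png",np.hstack(tiles))
for k in(.037,.045,.05): print(k,[proj(S,p-k*R[:,2]+s*.045*R[:,1]).round(1).tolist() for s in(1,-1)])
E
```

```text
[0.4855 0.2797 0.1001] [ 17.8  27.5  81.1   0.   71.3 102.8] 19.55 0.079744658671709 0.0 [ 0.4 -0.6  0.3]
p [0.4855 0.2797 0.1001] R [[0.996, 0.088, 0.001], [0.088, -0.996, 0.001], [0.001, -0.001, -1.0]]
to [0.485 0.28  0.   ] tool d [-0.0006 -0.0003  0.1001]
rotvec [-0.0007 -0.001   0.0008]
spacer pred mid [314.35203808 254.8749214 ] [301.10305791 241.54835555] [([423.6, 243.9], 0.72), ([312.2, 253.0], 0.48), ([300.5, 238.2], 0.76), ([448.8, 340.3], 0.74), ([147.9, 275.2], 0.68), ([387.4, 285.9], 0.61)]
0.037 [[260.4, 317.0], [233.8, 346.7]]
0.045 [[260.1, 313.9], [233.4, 343.6]]
0.05 [[259.9, 312.0], [233.1, 341.7]]
```

View pics/mid.png

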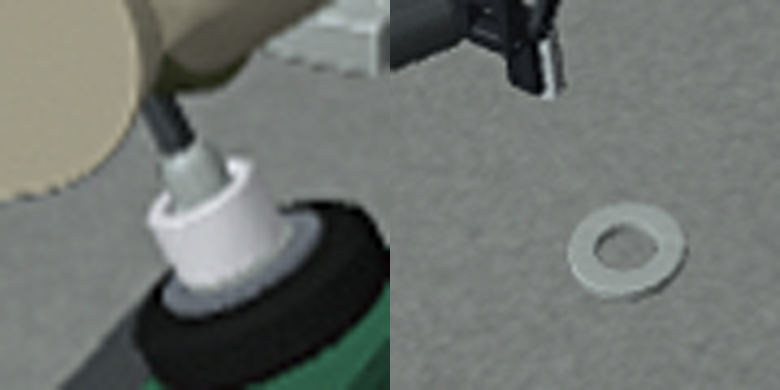

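Request:
{"method": "arm_command", "body": {
  "deltas": [
    {"rx": 0,"ry": 0,"rz": 0,"dx": 0,"dy": 0,"dz": 0.03,"fingers": 0.08},
    {"rx": 0,"ry": 0,"rz": 0,"dx": 0,"dy": 0,"dz": 0.035,"fingers": 0.08},
    {"rx": 0,"ry": 0,"rz": 0,"dx": 0,"dy": 0,"dz": 0.035,"fingers": 0.08},
    {"rx": 0,"ry": 0,"rz": 0,"dx": 0,"dy": 0,"dz": 0.02,"fingers": 0.08},
    {"rx": 0,"ry": 0,"rz": 0,"dx": 0,"dy": 0,"dz": 0.014,"fingers": 0.08},
    {"rx": 0,"ry": 0,"rz": 0,"dx": 0,"dy": 0,"dz": 0.006,"fingers": 0.08},
    {"rx": 0,"ry": 0,"rz": 0,"dx": 0,"dy": 0,"dz": 0,"fingers": 0.08},
    {"rx": 0,"ry": 0,"rz": 0,"dx": 0,"dy": 0,"dz": 0,"fingers": 0.066},
    {"rx": 0,"ry": 0,"rz": 0,"dx": 0,"dy": 0,"dz": 0,"fingers": 0.06},
    {"rx": 0,"ry": 0,"rz": 0,"dx": 0,"dy": 0,"dz": 0,"fingers": 0.06}
  ],
  "squeeze": 40
}}

```text
time_s: 20.75
position: [0.4866, 0.2798, -0.0393]
tool_rot: [[0.996, 0.087, 0.002], [0.087, -0.996, 0.001], [0.002, -0.001, -1.0]]
ft_force: [-0.2, 0.8, -0.3]
grip_width: 0.0601
gripper_force: 0.0
```

Request:
{"method": "arm_command", "body": {
  "deltas": [
    {"rx": 0,"ry": 0,"rz": 0,"dx": 0,"dy": 0,"dz": 0.0015,"fingers": 0.06},
    {"rx": 0,"ry": 0,"rz": 0,"dx": 0,"dy": 0,"dz": 0,"fingers": 0.06},
    {"rx": 0,"ry": 0,"rz": 0,"dx": 0,"dy": 0,"dz": 0,"fingers": 0.04},
    {"rx": 0,"ry": 0,"rz": 0,"dx": 0,"dy": 0,"dz": 0,"fingers": 0.04},
    {"rx": 0,"ry": 0,"rz": 0,"dx": 0,"dy": 0,"dz": 0,"fingers": 0.04}
  ],
  "squeeze": 50
}}

```text
time_s: 21.25
position: [0.4862, 0.2798, -0.0406]
tool_rot: [[0.996, 0.087, 0.001], [0.087, -0.996, 0.001], [0.001, -0.001, -1.0]]
ft_force: [-2.4, -1.2, 10.0]
grip_width: 0.0533
gripper_force: 50.5
```

Request:
{"method": "arm_command", "body": {
  "deltas": [
    {"rx": 0,"ry": 0,"rz": 0,"dx": 0,"dy": 0,"dz": -0.01,"fingers": 0.04},
    {"rx": 0,"ry": 0,"rz": 0,"dx": 0,"dy": 0,"dz": -0.03,"fingers": 0.04},
    {"rx": 0,"ry": 0,"rz": 0,"dx": 0,"dy": 0,"dz": -0.04,"fingers": 0.04},
    {"rx": 0,"ry": 0,"rz": 0,"dx": 0,"dy": 0,"dz": -0.04,"fingers": 0.04},
    {"rx": 0,"ry": 0,"rz": 0,"dx": 0,"dy": 0,"dz": -0.04,"fingers": 0.04},
    {"rx": 0,"ry": 0,"rz": 0,"dx": 0,"dy": 0,"dz": -0.04,"fingers": 0.04},
    {"rx": 0,"ry": -0.131,"rz": 0,"dx": 0,"dy": 0,"dz": 0,"fingers": 0.04},
    {"rx": 0,"ry": -0.131,"rz": 0,"dx": 0,"dy": 0,"dz": 0,"fingers": 0.04},
    {"rx": 0,"ry": -0.131,"rz": 0,"dx": 0,"dy": 0,"dz": 0,"fingers": 0.04},
    {"rx": 0,"ry": -0.131,"rz": 0,"dx": 0,"dy": 0,"dz": 0,"fingers": 0.04},
    {"rx": 0,"ry": 0,"rz": 0,"dx": 0,"dy": 0,"dz": 0,"fingers": 0.04}
  ]
}}

```text
time_s: 22.35
position: [0.4871, 0.2789, 0.1556]
tool_rot: [[0.86, 0.085, -0.503], [0.073, -0.996, -0.044], [-0.505, 0.001, -0.863]]
ft_force: [0.1, -0.8, -2.3]
grip_width: 0.053
gripper_force: 52.9
```

```bash
cat >> chk.py <<'E'
SW=np.array([0,0,-.0406])
def relw(t,up=0):
    Rt=frame(5,-30);print("rotvec",Ro.from_matrix(R.T@Rt).as_rotvec().round(4));P=O+t*D-Rt@SW;print(t,"tool d",(R.T@(P-p)).round(4),"world",(P-p).round(4))
def fr(base):
    f=o["ft_force"]-np.array(base);print("axial",round(f@D,1),"uphill",round(f@np.array([-.863,-.075,.5]),1),"y",round(f[1],1))
E
python3 -c "
from chk import *
relw(.1)"
```

```text
[0.4871 0.2789 0.1556] [ 15.   40.4  53.7   5.6 115.8 101.2] 22.35 0.052972588034182026 52.876591086387634 [ 0.1 -0.8 -2.3]
rotvec [-0.0005  0.0062 -0.002 ]
0.1 tool d [ 0.0518  0.3147 -0.0102] world [ 0.0765 -0.3093 -0.0171]
```

Request:
{"method": "arm_command", "body": {
  "deltas": [
    {"rx": 0,"ry": 0.006,"rz": -0.002,"dx": 0.005,"dy": 0.02,"dz": -0.01,"fingers": 0.04},
    {"rx": 0,"ry": 0,"rz": 0,"dx": 0.006,"dy": 0.035,"dz": 0,"fingers": 0.04},
    {"rx": 0,"ry": 0,"rz": 0,"dx": 0.006,"dy": 0.037,"dz": 0,"fingers": 0.04},
    {"rx": 0,"ry": 0,"rz": 0,"dx": 0.006,"dy": 0.037,"dz": 0,"fingers": 0.04},
    {"rx": 0,"ry": 0,"rz": 0,"dx": 0.006,"dy": 0.037,"dz": 0,"fingers": 0.04},
    {"rx": 0,"ry": 0,"rz": 0,"dx": 0.006,"dy": 0.037,"dz": 0,"fingers": 0.04},
    {"rx": 0,"ry": 0,"rz": 0,"dx": 0.006,"dy": 0.037,"dz": 0,"fingers": 0.04},
    {"rx": 0,"ry": 0,"rz": 0,"dx": 0.006,"dy": 0.037,"dz": 0,"fingers": 0.04},
    {"rx": 0,"ry": 0,"rz": 0,"dx": 0.005,"dy": 0.037,"dz": 0,"fingers": 0.04},
    {"rx": 0,"ry": 0,"rz": 0,"dx": 0,"dy": 0,"dz": 0,"fingers": 0.04},
    {"rx": 0,"ry": 0,"rz": 0,"dx": 0,"dy": 0,"dz": 0,"fingers": 0.04}
  ]
}}

```text
time_s: 23.45
position: [0.5636, -0.0289, 0.1416]
tool_rot: [[0.867, 0.088, -0.491], [0.077, -0.996, -0.043], [-0.493, -0.001, -0.87]]
ft_force: [0.3, -0.0, -1.8]
grip_width: 0.0531
gripper_force: 52.9
```

```bash
cat > asc.py <<'E'
from chk import *
def asc(c,h=20,n="side"):
    S=env.get_image(n);x,y=(np.array(c)-h).astype(int);g=S["color"][y:y+2*h,x:x+2*h].mean(2);print("x0",x)
    for r in range(2*h):print(y+r,"".join("#" if v>165 else "+" if v>140 else "." if v>100 else "o" if v>60 else "@" for v in g[r]))
    return S
E
python3 - <<'E'
from asc import *
relw(.095)
S=asc(proj(env.get_image("side"),O+.09*D),24)
w=p+R@SW;print("pred w bottom",proj(S,w),"top",proj(S,w-.008*R[:,2]),"ends",proj(S,w+.028*R[:,1]),proj(S,w-.028*R[:,1]),proj(S,w+.028*R[:,0]),proj(S,w-.028*R[:,0]))
E
```

```text
[ 0.5636 -0.0289  0.1416] [-10.8  41.8  52.7  -8.4 113.8  72.6] 23.45 0.05312998459141809 52.908310890197754 [ 0.3 -0.  -1.8]
rotvec [-0.0004 -0.0086  0.001 ]
0.095 tool d [0.0014 0.0015 0.0078] world [-0.0025 -0.0018 -0.0075]
x0 275
203 @@@@@@@@@........o@@@@@@@ooo....................
204 @@@@@@@@@........@@@@@@@@@.o....................
205 @@@.@@@@@.........@@@@@@@@ooo...................
206 @@@.o@@@@@........o@@@@@@@@.@...................
207 @@@.o@@@@@.........@@@@@@@@ooo..................
208 @@@..@@@@@.........o@@@@@@@@.@o.................
209 @@@@.@@@@@..........@@@@@@@@ooo.................
210 @@@@@@@@@@@.........o@@@@@@@@.o.................
211 @@@@@@@@@@@..........@@@@@@@@oo.................
212 @@@@@@@@@@oo.........o@@@@@@@@o.................
213 @@@@@@@@@@.oo.........@@@@@@@@o.................
214 @@@@@@@@@o#.@o........o@@@oo....................
215 @@@@@@@@@@#.oo.........oo.++++++................
216 oo@@@@@@@@++.oo.......+.+++++++......++.........
217 ...@@@@@@@@#.o@......+++++++++.oo...####+++....+
218 ....@@@@@@@++.oo...+++#+++.++..oo..+########++++
219 ....o@@@@@@@#.
[... 1168 characters left out ...]
.............o@o@@@.............
242 .............................o@@@@.+............
243 ..............................oo..#+............
244 ...............................+###+..o.##+.....
245 ..............................+###++....####....
246 ..............................++##+++..o###+....
247 ...............................++++++..o.##+....
248 ...............................++++++...###.....
249 ..............................+++++++..###+.....
250 .............................+#++++++####+++....
pred w bottom [297.08986914 223.07927186] top [295.49704185 220.12460034] ends [303.05146141 217.22812788] [290.93581803 229.12121611] [288.27254033 225.43644494] [306.16138115 220.65555508]
```

Request:
{"method": "arm_command", "body": {
  "deltas": [
    {"rx": 0,"ry": -0.009,"rz": 0.001,"dx": 0.0025,"dy": 0.0015,"dz": 0.004,"fingers": 0.04},
    {"rx": 0,"ry": 0,"rz": 0,"dx": 0,"dy": 0,"dz": 0.008,"fingers": 0.04},
    {"rx": 0,"ry": 0,"rz": 0,"dx": 0,"dy": 0,"dz": 0.008,"fingers": 0.04},
    {"rx": 0,"ry": 0,"rz": 0,"dx": 0,"dy": 0,"dz": 0.008,"fingers": 0.04},
    {"rx": 0,"ry": 0,"rz": 0,"dx": 0,"dy": 0,"dz": 0.007,"fingers": 0.04},
    {"rx": 0,"ry": 0,"rz": 0,"dx": 0,"dy": 0,"dz": 0.006,"fingers": 0.04},
    {"rx": 0,"ry": 0,"rz": 0,"dx": 0,"dy": 0,"dz": 0,"fingers": 0.04}
  ]
}}

```text
time_s: 24.25
position: [0.545, -0.0318, 0.1037]
tool_rot: [[0.861, 0.087, -0.502], [0.076, -0.996, -0.043], [-0.504, -0.001, -0.864]]
ft_force: [0.1, -0.2, -0.3]
grip_width: 0.053
gripper_force: 52.9
```

```bash
python3 - <<'E'
from asc import *
relw(.036);fr([.3,0,-1.8])
S=asc(proj(env.get_image("side"),O+.055*D),17)
E
```

```text
[ 0.545  -0.0318  0.1037] [-11.3  42.1  59.   -8.5 108.   73.1] 24.25 0.05298352072107267 52.90260583162308 [ 0.1 -0.2 -0.3]
rotvec [-0.0011  0.0041  0.0008]
0.036 tool d [-0.0011  0.0003  0.0246] world [-0.0133 -0.0014 -0.0207]
axial 1.2 uphill 0.9 y -0.2
x0 289
223 @@@@.........@@@@@@@@oo@.++++#++++
224 @@@@.........o@@@@@@@@.@o....+++++
225 @@@@..........@@@@@@@@ooo......+++
226 @@@@@.........o@@@@@@@@o.....o.+++
227 @@@@@..........@@@@@@@@@.........+
228 @@@@@o..........@@@@@@@@o.........
229 @@@o.oo.........o@@@o.............
230 @@@.#.oo......oo.o..+++++.........
231 @@@@+.o@....o@@@.+#++++++.o.......
232 @@@@.+.o...ooo@@@+#+++++.oo.......
233 @@@@@++.@..o@o@@@.++.+++.oo.......
234 @@@@@@+.o.+ooo@@@@.++++.oo........
235 @@@@@@++.@+.o@o@@@.+++..o.........
236 @@@@@@@#.o..o@@oo.+++.............
237 @@@@@@@++.@oooo.++++..............
238 o@@@@@@@#.o@..+++#+...............
239 .@@@@@@@++.o.+##++..o.............
240 .o@@@@@@@+.oo++++..@@.............
241 ..o@@@@@@.+.o++..o@@@.............
242 ...@@@@@.##....o@@@@.+............
243 ...oo...#++....ooo..#+............
244 ....++#++........+###+..o.##+.....
245 ................+###++....####....
246 ................++##+++..o###+....
247 ................+++++++..o.##+....
248 .................++++++...###.....
249 ................+++++++.+###+.....
250 ...............##++++++####+++....
251 ..............+##.+++#######+++...
252 ..............##+.##########+++...
253 .............+###############+++..
254 ..............###############+++..
255 ..............+###############+++.
256 ...............###############+++.
```

Request:
{"method": "arm_command", "body": {
  "deltas": [
    {"rx": 0,"ry": 0,"rz": 0,"dx": 0,"dy": 0,"dz": 0.006,"fingers": 0.04},
    {"rx": 0,"ry": 0,"rz": 0,"dx": 0,"dy": 0,"dz": 0.006,"fingers": 0.04},
    {"rx": 0,"ry": 0,"rz": 0,"dx": 0,"dy": 0,"dz": 0.005,"fingers": 0.04},
    {"rx": 0,"ry": 0,"rz": 0,"dx": 0,"dy": 0,"dz": 0.004,"fingers": 0.04},
    {"rx": 0,"ry": 0,"rz": 0,"dx": 0,"dy": 0,"dz": 0,"fingers": 0.04}
  ]
}}

```text
time_s: 24.85
position: [0.5346, -0.0327, 0.0857]
tool_rot: [[0.861, 0.087, -0.501], [0.076, -0.996, -0.043], [-0.503, -0.001, -0.864]]
ft_force: [-0.5, -0.3, -0.3]
grip_width: 0.0528
gripper_force: 52.9
```

```bash
python3 - <<'E'
from chk import *
relw(.028);fr([.3,0,-1.8])
E
```

```text
[ 0.5346 -0.0327  0.0857] [-11.6  42.   62.4  -8.5 104.7  73.4] 24.85 0.05281146450724343 52.906567454338074 [-0.5 -0.3 -0.3]
rotvec [-0.001   0.0038  0.0009]
0.028 tool d [-0.0012  0.0003  0.0118] world [-0.0069 -0.0009 -0.0096]
axial 0.9 uphill 1.5 y -0.3
```

Request:
{"method": "arm_command", "body": {
  "deltas": [
    {"rx": 0,"ry": 0,"rz": 0,"dx": 0,"dy": 0,"dz": 0.004,"fingers": 0.04},
    {"rx": 0,"ry": 0,"rz": 0,"dx": 0,"dy": 0,"dz": 0.004,"fingers": 0.04},
    {"rx": 0,"ry": 0,"rz": 0,"dx": 0,"dy": 0,"dz": 0.002,"fingers": 0.04},
    {"rx": 0,"ry": 0,"rz": 0,"dx": 0,"dy": 0,"dz": 0,"fingers": 0.04}
  ]
}}

```text
time_s: 25.25
position: [0.5298, -0.0331, 0.0772]
tool_rot: [[0.861, 0.087, -0.501], [0.076, -0.996, -0.043], [-0.503, -0.001, -0.864]]
ft_force: [0.7, 0.2, -2.0]
grip_width: 0.053
gripper_force: 52.9
```

```bash
python3 - <<'E'
from chk import *
relw(.028);fr([.3,0,-1.8])
E
```

```text
[ 0.5298 -0.0331  0.0772] [-11.7  42.   63.9  -8.5 103.1  73.5] 25.25 0.05304000916605071 52.91074097156525 [ 0.7  0.2 -2. ]
rotvec [-0.0008  0.0033  0.0009]
0.028 tool d [-0.0012  0.0002  0.0021] world [-0.0021 -0.0004 -0.0012]
axial 0.0 uphill -0.4 y 0.2
```

Request:
{"method": "arm_command", "body": {
  "deltas": [
    {"rx": 0,"ry": 0,"rz": 0,"dx": 0,"dy": 0,"dz": 0.002,"fingers": 0.04},
    {"rx": 0,"ry": 0,"rz": 0,"dx": 0,"dy": 0,"dz": 0.002,"fingers": 0.04},
    {"rx": 0,"ry": 0,"rz": 0,"dx": 0,"dy": 0,"dz": 0,"fingers": 0.04}
  ]
}}

```text
time_s: 25.55
position: [0.5299, -0.0333, 0.0765]
tool_rot: [[0.864, 0.088, -0.495], [0.076, -0.996, -0.044], [-0.497, 0.0, -0.868]]
ft_force: [7.2, 2.3, 15.3]
grip_width: 0.0527
gripper_force: 55.0
```

```bash
python3 - <<'E'
from chk import *
relw(.028);fr([.3,0,-1.8])
E
```

```text
[ 0.5299 -0.0333  0.0765] [-11.7  41.8  64.2  -8.4 102.6  73.5] 25.55 0.052747398494428326 54.974151849746704 [ 7.2  2.3 15.3]
rotvec [ 0.0005 -0.0033  0.0002]
0.028 tool d [-0.0017  0.0001  0.0015] world [-0.0022 -0.0003 -0.0004]
axial 18.3 uphill 2.4 y 2.3
```

Request:
{"method": "arm_command", "body": {
  "deltas": [
    {"rx": 0,"ry": 0,"rz": 0,"dx": 0,"dy": 0,"dz": -0.001,"fingers": 0.075},
    {"rx": 0,"ry": 0,"rz": 0,"dx": 0,"dy": 0,"dz": 0,"fingers": 0.075},
    {"rx": 0,"ry": 0,"rz": 0,"dx": 0,"dy": 0,"dz": 0,"fingers": 0.075},
    {"rx": 0,"ry": 0,"rz": 0,"dx": 0,"dy": 0,"dz": -0.01,"fingers": 0.075},
    {"rx": 0,"ry": 0,"rz": 0,"dx": 0,"dy": 0,"dz": -0.025,"fingers": 0.075},
    {"rx": 0,"ry": 0,"rz": 0,"dx": 0,"dy": 0,"dz": -0.03,"fingers": 0.075},
    {"rx": 0,"ry": 0,"rz": 0,"dx": 0,"dy": 0,"dz": -0.03,"fingers": 0.075},
    {"rx": 0,"ry": 0,"rz": 0,"dx": 0,"dy": -0.02,"dz": 0,"fingers": 0},
    {"rx": 0,"ry": 0,"rz": 0,"dx": 0,"dy": -0.02,"dz": 0,"fingers": 0},
    {"rx": 0,"ry": 0,"rz": 0,"dx": 0,"dy": 0,"dz": 0,"fingers": 0},
    {"rx": 0,"ry": 0,"rz": 0,"dx": 0,"dy": 0,"dz": 0,"fingers": 0},
    {"rx": 0,"ry": 0,"rz": 0,"dx": 0,"dy": 0,"dz": 0,"fingers": 0}
  ]
}}

```text
time_s: 26.75
position: [0.5727, 0.01, 0.1571]
tool_rot: [[0.861, 0.087, -0.501], [0.075, -0.996, -0.043], [-0.502, -0.001, -0.865]]
ft_force: [-0.4, 0.1, 0.4]
grip_width: 0.0017
gripper_force: 0.0
```

```bash
cat >> chk.py <<'E'
def cat(y,t,k=.036):
    yy=np.array([.087,-.996,0]);tip=p-k*R[:,2];r=tip-O;print("tip now y",round(r@yy,4),"t",round(r@D,4),"uphill",round(r@np.array([-.863,-.075,.5]),4))
    print("rotvec",Ro.from_matrix(R.T@frame(5,-30)).as_rotvec().round(4),"tool d",(R.T@(O+y*yy+t*D-tip)).round(4))
E
python3 - <<'E'
from asc import *
cat(-.034,.062)
S=asc(proj(env.get_image("side"),O+.055*D),20)
T=asc(proj(env.get_image("top"),O+.05*D),16,"top")
print("axis pts",[proj(S,O+t*D).round(1).tolist() for t in(.028,.036,.077)])
E
```

```text
[0.5727 0.01   0.1571] [ -7.6  42.6  48.7  -7.1 118.   75.8] 26.75 0.0017267948707812499 0.0 [-0.4  0.1  0.4]
tip now y -0.0394 t 0.1179 uphill -0.0017
rotvec [-0.0008  0.0028  0.0001] tool d [-0.0015  0.0054  0.0559]
x0 286
220 @.......................+############+++
221 @o......................++##############
222 @o.......................+++++####+.++##
223 oo...........................+++#++++++.
224 .........................o.o....++++++++
225 ...........................oo.....++++++
226 ................................o.++++++
227 .....................................+++
228 .....................................++.
229 .......................................o
230 .................oo.....................
231 ...............o@@@.....................
232 ..............oo@@@@....................
233 ..............o@o@@@....................
234 ..............ooo@@@@...................
235 ...............o@o@@@...................
236 ...............ooo@@@@..................
237 ................o@o@@@..................
238 ................o@o@@@@.................
239 ................
[... 1473 characters left out ...]
o.........ooo
227 oooo..........oo@@oo..........oo
228 ooo...........oo@@oo...........o
229 ooo...........oo@@oo...........o
230 oo.............ooooo.oo........o
231 oo.............oooo..oo.........
232 oo...................oo.........
233 oo..................ooo.........
234 oo.................oooo........o
235 oo................oooo.........o
236 oo...............oooo..........o
237 @o............................oo
238 @@o...........................oo
239 @@oo.........................ooo
240 @@oo........................oooo
241 @@oo.......................ooo..
242 @@oo.....................oo.....
243 @ooo..................oooo......
axis pts [[311.6, 249.9], [310.1, 247.1], [302.0, 232.3]]
```

Request:
{"method": "arm_command", "body": {
  "deltas": [
    {"rx": 0,"ry": 0.003,"rz": 0,"dx": -0.0015,"dy": 0,"dz": 0.014,"fingers": 0},
    {"rx": 0,"ry": 0,"rz": 0,"dx": 0,"dy": 0,"dz": 0.014,"fingers": 0},
    {"rx": 0,"ry": 0,"rz": 0,"dx": 0,"dy": 0,"dz": 0.014,"fingers": 0},
    {"rx": 0,"ry": 0,"rz": 0,"dx": 0,"dy": 0,"dz": 0.014,"fingers": 0},
    {"rx": 0,"ry": 0,"rz": 0,"dx": 0,"dy": 0,"dz": 0,"fingers": 0},
    {"rx": 0,"ry": 0,"rz": 0,"dx": 0,"dy": 0.01,"dz": 0,"fingers": 0},
    {"rx": 0,"ry": 0,"rz": 0,"dx": 0,"dy": 0.01,"dz": 0,"fingers": 0},
    {"rx": 0,"ry": 0,"rz": 0,"dx": 0,"dy": 0.01,"dz": 0,"fingers": 0},
    {"rx": 0,"ry": 0,"rz": 0,"dx": 0,"dy": 0.008,"dz": 0,"fingers": 0},
    {"rx": 0,"ry": 0,"rz": 0,"dx": 0,"dy": 0,"dz": 0,"fingers": 0}
  ]
}}

```text
time_s: 27.95
position: [0.5469, -0.031, 0.1093]
tool_rot: [[0.863, 0.086, -0.498], [0.075, -0.996, -0.042], [-0.5, -0.001, -0.866]]
ft_force: [-0.3, 1.4, 0.6]
grip_width: -0.0002
gripper_force: 0.0
```

```bash
python3 - <<'E'
from asc import *
cat(.02,.062);fr([-.4,.1,.4])
S=asc(proj(env.get_image("side"),O+.055*D),17)
E
```

```text
[ 0.5469 -0.031   0.1093] [-11.3  41.8  58.4  -8.4 108.6  73.2] 27.95 -0.00019126092669814463 0.0 [-0.3  1.4  0.6]
tip now y -0.0008 t 0.0618 uphill -0.0001
rotvec [-0.0012 -0.0004 -0.0008] tool d [-0.0001  0.0208 -0.0002]
axial 0.3 uphill -0.1 y 1.3
x0 289
223 @@@@@@@@@.+o@.@o..........+++#++++
224 @@@@@@@@@+#.@oo@......o.o....+++++
225 @@@@@@@@@@#.o@oo........oo.....+++
226 o.o@@@@@@@++.@ooo............o.+++
227 ..+o@@@@@@@#.o@ooo...............+
228 ....@@@@@@@++.o@.o................
229 ....o@@@@@@@+.o@oo@o..............
230 .....o@@@@@@.+.o@.@@o.............
231 ......@@@@@@@+..@oo@o.............
232 ......o@@@@@@o+.o@.@o.............
233 .......@@@@@@@++.@ooo.............
234 .......o@@@@@@@#.o@@@.............
235 ........@@@@@@@#+.@@@.............
236 ........o@@@o.+#+oo@@.............
237 .........o..##++.oo@@o............
238 ..........+++...ooo@@o............
239 ................ooo@@o............
240 ................ooo@@o............
241 ................ooo@@....+++++....
242 ................ooo@.+...+++++....
243 .................o..#+...++++.o...
244 ................++###+..o.+++.oo..
245 ................+###++...+++.oo...
246 ................++##++..+++..oo...
247 ..............+..+++++..++..oo....
248 ............+++..++++++++.........
249 ...........+++.oo.++++++.....+....
250 ...........+++....+++++...+#++....
251 ..........+++++++++++...++##++....
252 ..........+++++++++..++#####+++...
253 ...........+++++++.++########+++..
254 .............++++++##########+++..
255 ...............+##############++..
256 ...............###############+++.
```

Request:
{"method": "arm_command", "body": {
  "deltas": [
    {"rx": 0,"ry": 0,"rz": 0,"dx": 0,"dy": 0.006,"dz": 0,"fingers": 0},
    {"rx": 0,"ry": 0,"rz": 0,"dx": 0,"dy": 0.006,"dz": 0,"fingers": 0},
    {"rx": 0,"ry": 0,"rz": 0,"dx": 0,"dy": 0.006,"dz": 0,"fingers": 0},
    {"rx": 0,"ry": 0,"rz": 0,"dx": 0,"dy": 0.006,"dz": 0,"fingers": 0},
    {"rx": 0,"ry": 0,"rz": 0,"dx": 0,"dy": 0,"dz": 0.004,"fingers": 0},
    {"rx": 0,"ry": 0,"rz": 0,"dx": 0,"dy": 0,"dz": 0.003,"fingers": 0},
    {"rx": 0,"ry": 0,"rz": 0,"dx": 0,"dy": 0,"dz": 0.002,"fingers": 0},
    {"rx": 0,"ry": 0,"rz": 0,"dx": 0,"dy": 0,"dz": 0,"fingers": 0}
  ]
}}

```text
time_s: 28.85
position: [0.544, -0.0538, 0.1012]
tool_rot: [[0.862, 0.088, -0.499], [0.076, -0.996, -0.043], [-0.5, -0.001, -0.866]]
ft_force: [0.5, 0.3, -0.3]
grip_width: -0.0001
gripper_force: 0.0
```

```bash
python3 - <<'E'
from asc import *
cat(.022,.048);fr([-.4,.1,.4])
E
```

```text
[ 0.544  -0.0538  0.1012] [-13.2  42.1  59.4  -9.3 107.1  71.3] 28.85 -7.110034171103167e-05 0.0 [ 0.5  0.3 -0.3]
tip now y 0.0216 t 0.0524 uphill -0.0
rotvec [-0.0009  0.0005  0.001 ] tool d [0.     0.0004 0.0044]
axial -0.2 uphill -1.1 y 0.2
```

Press down in small steps until the stop is felt.

Request:
{"method": "arm_command", "body": {
  "deltas": [
    {"rx": 0,"ry": 0,"rz": 0,"dx": 0,"dy": 0,"dz": 0.002,"fingers": 0},
    {"rx": 0,"ry": 0,"rz": 0,"dx": 0,"dy": 0,"dz": 0.002,"fingers": 0},
    {"rx": 0,"ry": 0,"rz": 0,"dx": 0,"dy": 0,"dz": 0,"fingers": 0}
  ]
}}

```text
time_s: 29.15
position: [0.5422, -0.0541, 0.0978]
tool_rot: [[0.863, 0.088, -0.498], [0.076, -0.996, -0.043], [-0.5, -0.001, -0.866]]
ft_force: [0.5, -0.3, 0.1]
grip_width: 0.0001
gripper_force: 0.1
```

```bash
python3 - <<'E'
from asc import *
cat(.022,.048);fr([-.4,.1,.4])
E
```

```text
[ 0.5422 -0.0541  0.0978] [-13.2  42.1  60.   -9.3 106.5  71.4] 29.15 0.0001038436448326317 0.06666954202955822 [ 0.5 -0.3  0.1]
tip now y 0.0217 t 0.0485 uphill -0.0001
rotvec [-0.0007  0.0001  0.0009] tool d [-0.0001  0.0002  0.0005]
axial 0.2 uphill -0.9 y -0.4
```

Request:
{"method": "arm_command", "body": {
  "deltas": [
    {"rx": 0,"ry": 0,"rz": 0,"dx": 0,"dy": 0,"dz": 0.0015,"fingers": 0},
    {"rx": 0,"ry": 0,"rz": 0,"dx": 0,"dy": 0,"dz": 0.0015,"fingers": 0},
    {"rx": 0,"ry": 0,"rz": 0,"dx": 0,"dy": 0,"dz": 0,"fingers": 0}
  ]
}}

```text
time_s: 29.45
position: [0.541, -0.0544, 0.0956]
tool_rot: [[0.863, 0.087, -0.497], [0.076, -0.996, -0.043], [-0.499, -0.001, -0.867]]
ft_force: [3.2, -1.3, 4.0]
grip_width: -0.0002
gripper_force: 1.9
```

```bash
python3 - <<'E'
from asc import *
cat(.022,.048);fr([-.4,.1,.4])
S=asc(proj(env.get_image("side"),O+.05*D),20)
E
```

```text
[ 0.541  -0.0544  0.0956] [-13.3  42.   60.4  -9.3 106.   71.4] 29.45 -0.0002361895251901098 1.9038892909884453 [ 3.2 -1.3  4. ]
tip now y 0.0219 t 0.046 uphill -0.0001
rotvec [-0.0004 -0.001   0.0006] tool d [-0.0001  0.0001 -0.002 ]
axial 4.9 uphill -1.2 y -1.4
x0 287
222 @@@@@@@@@@@@@@@@@@@@@o.@.++++####+.++###
223 @@@@@@@@@@@@@@@@@@@@o@oo@...+++#++++++.+
224 @@@@@@@@@@@@@@@@@@@.+o@o@oo....+++++++++
225 .o@@@@@@@@@@@@@@@@@+#.@@o@o....o.+++++++
226 ..oo@@@@@@@o@@@@@@@@+.o@oo.....o.+++++++
227 ....o@@@ooo..@@@@@@@o+.o@.o.........++++
228 ......oo......@@@@@@o++.@ooo........++..
229 ..............o@@@@@@@+.o@.o..........o.
230 ...............@@@@@@@++.@oo............
231 ...............o@@@@@@@#.o@.o...........
232 ................@@@@@@@++.@o............
233 ................o@@@@@@@#.o@............
234 .................o@@@@@@.+.@o...........
235 .................o@@@@@@o#.o@o..........
236 ..................@@@@@@.#+o@@..........
237 ...................oo...##+@@@..........
238 .....................#+++.o@@@..........
239 ......................oo@@@@@o..........
240 ...............
[... 270 characters left out ...]
.+.+###++..+++..oo.......
247 ................+..+++++..++..oo........
248 ...............+.o.++++++++.............
249 .............+++.oo.++++++.....+........
250 .............+++....+++++...+#++........
251 ............+++++++++++...++##+++...oo@@
252 ............+++++++++..++#####+++...o@oo
253 .............+++++++.++########+++......
254 ...............++.+++##########+++......
255 .................+##############++......
256 .................###############+++.+...
257 .................+##############+++.+...
258 ..................###############++....o
259 ..................+#############++....oo
260 ...................+############+....oo@
261 ...................o###########+....oo@@
```

Request:
{"method": "arm_command", "body": {
  "deltas": [
    {"rx": 0,"ry": 0,"rz": 0,"dx": 0,"dy": 0.004,"dz": 0.001,"fingers": 0},
    {"rx": 0,"ry": 0,"rz": 0,"dx": 0,"dy": 0,"dz": 0.0015,"fingers": 0},
    {"rx": 0,"ry": 0,"rz": 0,"dx": 0,"dy": 0,"dz": 0,"fingers": 0}
  ]
}}

```text
time_s: 29.85
position: [0.5414, -0.0573, 0.0951]
tool_rot: [[0.865, 0.088, -0.494], [0.077, -0.996, -0.042], [-0.495, -0.002, -0.869]]
ft_force: [8.0, 6.5, 16.1]
grip_width: -0.0
gripper_force: 8.5
```

```bash
python3 - <<'E'
from asc import *
cat(.022,.048);fr([-.4,.1,.4])
E
```

```text
[ 0.5414 -0.0573  0.0951] [-13.5  42.   60.5  -9.4 105.7  71.1] 29.85 -4.364677024669931e-05 8.541419059038162 [ 8.   6.5 16.1]
tip now y 0.0249 t 0.0456 uphill -0.0003
rotvec [-0.0011 -0.0053  0.0018] tool d [-0.0003 -0.0029 -0.0024]
axial 18.0 uphill 0.1 y 6.4
```

Request:
{"method": "arm_command", "body": {
  "deltas": [
    {"rx": 0,"ry": 0,"rz": 0,"dx": 0,"dy": 0,"dz": -0.006,"fingers": 0},
    {"rx": 0,"ry": 0,"rz": 0,"dx": 0,"dy": 0,"dz": -0.03,"fingers": 0},
    {"rx": 0,"ry": 0,"rz": 0,"dx": 0,"dy": 0,"dz": -0.04,"fingers": 0},
    {"rx": 0,"ry": 0,"rz": 0,"dx": 0,"dy": 0.03,"dz": -0.04,"fingers": 0},
    {"rx": 0,"ry": 0,"rz": 0,"dx": 0,"dy": 0.04,"dz": 0,"fingers": 0},
    {"rx": 0,"ry": 0,"rz": 0,"dx": 0,"dy": 0.04,"dz": 0,"fingers": 0},
    {"rx": 0,"ry": 0,"rz": 0,"dx": 0,"dy": 0.04,"dz": 0,"fingers": 0},
    {"rx": 0,"ry": 0,"rz": 0,"dx": 0,"dy": 0,"dz": 0,"fingers": 0}
  ]
}}

```text
time_s: 30.65
position: [0.61, -0.2077, 0.1918]
tool_rot: [[0.862, 0.082, -0.5], [0.071, -0.997, -0.04], [-0.502, -0.001, -0.865]]
ft_force: [0.6, 1.0, -0.2]
grip_width: 0.0001
gripper_force: 0.0
```

```bash
python3 - <<'E'
from chk import *
T=env.get_image("top");S=env.get_image("side")
e=O+.043*D+.034*np.array([.087,-.996,0]);print("pred catch end top/side",proj(T,e),proj(S,e),"pivot",proj(T,O+.043*D),proj(S,O+.043*D))
cv2.imwrite("pics/final.png",np.hstack([cv2.resize(T["color"][215:275,270:330],(390,390),interpolation=cv2.INTER_CUBIC),cv2.resize(S["color"][220:280,280:340],(390,390),interpolation=cv2.INTER_CUBIC)]))
E
```

```text
[ 0.61   -0.2077  0.1918] [-23.1  49.8  28.3 -17.2 127.8  54.7] 30.65 6.931013842026699e-05 0.0 [ 0.6  1.  -0.2]
pred catch end top/side [318.98130973 230.20460752] [315.60572967 237.19968043] pivot [300.36263388 231.14675339] [308.70878023 244.58284426]
```

View pics/final.png

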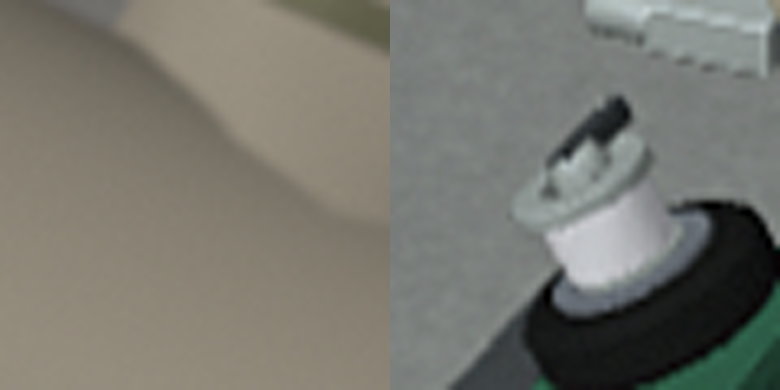

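```bash
python3 -c "
from rig import env
print(env.close_job())"
```

```text
the job is handed in; nothing more can be done
None
```

I handed the job in at about 31 s: the spacer sits on the hub, the washer sits on the spacer, and the catch was pressed to its stop. It lies flat across the washer in the last side picture; I did not re-check the hammer, dolly or screwdriver at the end.

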